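Free the seized reagent-jar stoppers and put them to soak

TASK

Lift the lid off the steel soaking pot by its knob and lay it flat on the blue mat, then free the stopper of every amber jar that has one (twist it anticlockwise, about a fifth of a turn, to break its taper loose, then draw it straight up) and put it in the pot. When all the stoppers are inside, put the lid back on so that it sits flat in the rim, and leave the other things on the bench where they are.

Things in the scene. Friction and masses are not known exactly. Their poses are not given: they have to be found in the camera images.
- pot: Stainless-steel soaking pot, loose, 0.95 kg: open round pot 188 mm in outer diameter, 120 mm tall, walls 4 mm (inside about 176 mm wide), floor 5 mm thick. Origin: centre of its underside, z up. At the start its lid is on it.
- lid: Loose round steel lid of the pot, 0.3 kg: disc 200 mm wide, 4 mm thick; below it a boss (160 mm wide narrowing to 148, 8 mm deep) that drops inside the pot's rim with about 8 mm of play. Origin: centre of the disc's underside, 120 mm above the pot's origin when the lid is on, 12 mm above the bench when it lies on the mat. z up.
- lid_knob (a point): Grip point of the lid's black knob, on the lid's axis 30 mm above the lid's origin. The knob is a cylinder of 30 mm diameter from 14 to 44 mm above the lid's origin, on a 20 mm neck.
- mat: Blue square mat, 240 x 240 x 4 mm, fixed flat on the bench: where the lid is laid meanwhile. Origin: centre of its underside.
- stopper_a: White tapered stopper, 96 mm long, 0.09 kg, in jar_a at the start, or absent (None). Origin: centre of its foot's underside, 69 mm above the bench when seated; z along its axis to the tab. Foot 29 mm wide, z 0 to 18 mm, with lugs 22.5 mm out along its +x and -x. Taper 32 mm wide at z 18 to 55 mm at z 56. Flat tab to grip: z 56 to 96 mm, 36 mm wide along its x, 14 mm thick along its y.
- jar_a: Amber jar, 80 mm wide (neck 71 mm), clamped to the bench by a 98 mm square steel foot; it does not move. Mouth 120 mm above the bench, 52 mm wide; 51 mm of stopper_a are inside it at the start. Origin: centre of the underside.
- seat_a (a joint): Twist of the seat inside jar_a, which turns with the stopper, anticlockwise seen from above (rad). 0 at the start: lugs held under a ledge, the stopper lifts 1 to 2 mm at most. From 0.8 on it can be drawn straight up, best at 1.0 to 1.2; stop at 1.22. About 0.25 N m to turn, stays where left, 0.1 rad of play to the stopper. Stays 0 in a jar without stopper.
- stopper_b: White tapered stopper, 96 mm long, 0.09 kg, in jar_b at the start, or absent (None). Origin: centre of its foot's underside, 69 mm above the bench when seated; z along its axis to the tab. Foot 29 mm wide, z 0 to 18 mm, with lugs 22.5 mm out along its +x and -x. Taper 32 mm wide at z 18 to 55 mm at z 56. Flat tab to grip: z 56 to 96 mm, 36 mm wide along its x, 14 mm thick along its y.
- jar_b: Amber jar, 80 mm wide (neck 71 mm), clamped to the bench by a 98 mm square steel foot; it does not move. Mouth 120 mm above the bench, 52 mm wide; 51 mm of stopper_b are inside it at the start. Origin: centre of the underside.
- seat_b (a joint): Twist of the seat inside jar_b, which turns with the stopper, anticlockwise seen from above (rad). 0 at the start: lugs held under a ledge, the stopper lifts 1 to 2 mm at most. From 0.8 on it can be drawn straight up, best at 1.0 to 1.2; stop at 1.22. About 0.25 N m to turn, stays where left, 0.1 rad of play to the stopper. Stays 0 in a jar without stopper.
- stopper_c: White tapered stopper, 96 mm long, 0.09 kg, in jar_c at the start, or absent (None). Origin: centre of its foot's underside, 69 mm above the bench when seated; z along its axis to the tab. Foot 29 mm wide, z 0 to 18 mm, with lugs 22.5 mm out along its +x and -x. Taper 32 mm wide at z 18 to 55 mm at z 56. Flat tab to grip: z 56 to 96 mm, 36 mm wide along its x, 14 mm thick along its y.
- jar_c: Amber jar, 80 mm wide (neck 71 mm), clamped to the bench by a 98 mm square steel foot; it does not move. Mouth 120 mm above the bench, 52 mm wide; 51 mm of stopper_c are inside it at the start. Origin: centre of the underside.
- seat_c (a joint): Twist of the seat inside jar_c, which turns with the stopper, anticlockwise seen from above (rad). 0 at the start: lugs held under a ledge, the stopper lifts 1 to 2 mm at most. From 0.8 on it can be drawn straight up, best at 1.0 to 1.2; stop at 1.22. About 0.25 N m to turn, stays where left, 0.1 rad of play to the stopper. Stays 0 in a jar without stopper.
- stopper_d: White tapered stopper, 96 mm long, 0.09 kg, in jar_d at the start, or absent (None). Origin: centre of its foot's underside, 69 mm above the bench when seated; z along its axis to the tab. Foot 29 mm wide, z 0 to 18 mm, with lugs 22.5 mm out along its +x and -x. Taper 32 mm wide at z 18 to 55 mm at z 56. Flat tab to grip: z 56 to 96 mm, 36 mm wide along its x, 14 mm thick along its y.
- jar_d: Amber jar, 80 mm wide (neck 71 mm), clamped to the bench by a 98 mm square steel foot; it does not move. Mouth 120 mm above the bench, 52 mm wide; 51 mm of stopper_d are inside it at the start. Origin: centre of the underside.
- seat_d (a joint): Twist of the seat inside jar_d, which turns with the stopper, anticlockwise seen from above (rad). 0 at the start: lugs held under a ledge, the stopper lifts 1 to 2 mm at most. From 0.8 on it can be drawn straight up, best at 1.0 to 1.2; stop at 1.22. About 0.25 N m to turn, stays where left, 0.1 rad of play to the stopper. Stays 0 in a jar without stopper.
- well_plate: Bystander, not to be disturbed: white 24-well plate with red wells, 86 x 128 x 15 mm, loose. Origin: centre of its underside.
- slide_box: Bystander, not to be disturbed: green slide box, 75 x 150 x 35 mm, loose. Origin: centre of its underside.
- wash_bottle: Bystander, not to be disturbed: white bottle with red cap, 68 mm wide, 170 mm tall, loose. Origin: centre of its underside.
- beaker: Bystander, not to be disturbed: glass beaker, 74 mm wide, 95 mm tall, loose. Origin: centre of its underside.
- tip_box: Bystander, not to be disturbed: blue pipette-tip box with clear cover, 85 x 122 x 70 mm, loose. Origin: centre of its underside.
- petri: Bystander, not to be disturbed: stack of three clear dishes, 88 mm wide, 45 mm tall, loose. Origin: centre of its underside.
- timer: Bystander, not to be disturbed: small grey bench timer, 65 x 75 x 28 mm, loose. Origin: centre of its underside.
Not all that is in view belongs to the job. Leave any purple or red look-alike of the stopper_d alone.

How it is judged:
On the way, in this order (a step that is already met when the one before it is completed fails the run):
1. the lid lies flat on the blue mat, released (horizontal distance between lid and mat below 0.06 m and height (world z) of lid below 0.02 m and angle between lid's own z axis and vertical below 0.08 rad and contact force between the fingers and lid below 0.1 N), for 0.2 s.
2. every stopper that was in a jar is in the pot, released, while the lid is off (horizontal distance between each of stopper_a, stopper_b, stopper_c, stopper_d and pot below 0.09 m and z of each of stopper_a, stopper_b, stopper_c, stopper_d in the frame of pot below 0.11 m and linear speed of each of stopper_a, stopper_b, stopper_c, stopper_d below 0.05 m/s and contact force between the fingers and stopper_a below 0.1 N and contact force between the fingers and stopper_b below 0.1 N and contact force between the fingers and stopper_c below 0.1 N and contact force between the fingers and stopper_d below 0.1 N and horizontal distance between lid and pot above 0.1 m), for 0.2 s.
3. the lid is back on the pot, sitting flat in its rim (horizontal distance between lid and pot below 0.016 m and z of lid in the frame of pot between 0.114 and 0.124 m and angle between lid's own z axis and vertical below 0.06 rad and linear speed of lid below 0.03 m/s and angle between pot's own z axis and vertical below 0.1 rad and height (world z) of pot below 0.02 m), for 0.2 s.
At the end, for the whole second after the job is handed in: The lid sits on the pot: centred within 16 mm, its underside 114 to 124 mm above the pot's base, tilted less than 0.06 rad, at rest; the pot stands upright on the bench; every stopper present is inside the pot (origin within 90 mm of the pot's axis and less than 110 mm above its base) (all of step 3 and horizontal distance between each of stopper_a, stopper_b, stopper_c, stopper_d and pot below 0.09 m and z of each of stopper_a, stopper_b, stopper_c, stopper_d in the frame of pot below 0.11 m and linear speed of each of stopper_a, stopper_b, stopper_c, stopper_d below 0.05 m/s); the robot touches nothing.
It fails at once if a bystander (well plate, slide box, bottle, beaker, tip box, dishes, timer) is moved more than 50 mm (distance of any of well_plate, slide_box, wash_bottle, beaker, tip_box, petri, timer from where it was at the start of the episode above 0.05 m).
It fails at once if a bystander is tipped over (angle between any of well_plate, slide_box, wash_bottle, beaker, tip_box, petri, timer's own z axis and vertical above 0.7 rad).
Of stopper_a, stopper_b, stopper_c, stopper_d only 3 to 4 are there at a start; the rules pass over those that are not, and their reading is None.
At some moment in a run one of lid, pot may be knocked a few centimetres aside while the robot is not near it.
Once in a run the grip may slacken for a moment while it holds something.
It also fails if it takes over 210 s, if anything falls off the work surface, if the arm or the gripper's body presses on something with over 40 N, if the wrist force passes 120 N, or if a joint passes its speed limit or range.

ROBOT

A 6-joint arm with a two-finger parallel gripper is mounted at the origin on the work surface. World frame = base frame: x ahead of the robot, y to its left, z up, the work surface at z = 0. Lengths are in m, angles in rad, forces in N, time in s.
With the tool pointing down it reaches from about 0.35 to 1 m from the base axis. Payload 7.1 kg.
Tool frame: the origin (TCP) lies where the fingers leave the gripper's body, on its centre line; the fingertips stand 73 mm ahead of it and the grasp point (between the pads) lies 54 mm ahead of it; z points along the fingers, y is the direction in which the jaws open and shut (so a half turn about z gives the same grasp; the last joint's range is limited). The gripper opens to 85 mm and grips with 20 to 120 N. Pads are 22 mm wide; open, the fingers measure 114 mm over their backs; the gripper's body (76 mm by 85 mm) begins 54 mm behind the grasp point. The pads swing forward as they close: fully open they stand 13 mm farther back than shut.
Start: joints at [-1.24, 0.423, 1.63, -0, 1.089, -0.019], TCP at [0.214, -0.587, 0.304] pointing down, gripper open.
Joint ranges: [-3, 3], [-0.9, 2.11], [0.09, 2.58], [-1.31, 4.45], [0.11, 2.69], [-2.54, 2.54]. Speed limits (rad/s): [2.39, 2.39, 3.01, 3.14, 3.14, 3.14].

INTERFACE

Orientations are given as [roll, pitch, yaw] about the fixed x, y, z axes, in that order (R = Rz(yaw) Ry(pitch) Rx(roll)).
In Python, from plant import manip gives the robot as it stands. The module is installed in compiled form; this text tells all that it offers.
- The arm moves only by the tool jog_arm, never from a script. Its argument "commands" is one flat list of numbers, 7 for each row, row after row: the turn, a rotation vector about the tool's x, y, z in rad, then the shift along the tool's x, y, z in cm, then the opening in per cent of the stroke, from 0 (shut) to 100 (fully open). A call has 1 to 5 rows; each row is the pose to reach, as a shift and turn from the pose commanded when the call began, along the tool's axes at that moment; what a row does not reach only later rows make up. A row lasts 1/12 s, in which the tool goes at most 41.7 mm and 7.16 degrees, less where a joint would pass 70% of its speed; a pose out of reach is approached as far as the arm can. A call with a gripper value outside its range is refused whole. The fingers move at their own pace and stop on an object; the grip force is fixed at half the most. Time passes only in rows, so rows that repeat a pose let the fingers close. It gives the time, the measured TCP pose, the force and the opening at its end, in the units of the state.
- manip.get_state(): the state, without advancing time (a new reading comes with each control period).
- manip.grab_frame(name): name is "scene" or "top" or "wrist"; returns (picture, depth): 480x640x3 uint8, red, green, blue; 480x640 float32, m along the optical axis (not along the pixel's ray), 0 where there is no reading.
- manip.calibration(name): a dict with "fx", "fy", "cx", "cy" (pixels), "rvec" (rotation vector, rad) and "tvec" (3), from world to camera coordinates, as OpenCV has them; the wrist camera has in their place "tool_from_camera" (4x4, takes a point from camera to tool coordinates, whose origin is the TCP and whose axes are the flange's). Camera axes: x right, y down, z forward; pixel columns grow to the right and rows downward; lengths in m; the calibration is good to about 2 mm. A picture is of the moment at which its call begins: read the wrist's pose just before it. calibration takes no time and is no camera call.
- manip.sign_off(): hands the job in, once; it reports no verdict.
The state is a dict: "time_s": time; "qpos": joint angles; "qvel": joint speeds; "joint_torque": joint torques, N m; "ee_pos": TCP position; "tool_rot": TCP orientation; "ft_force": force on the tool from outside, world axes, zero at the start; "ft_torque": the same for the moment, N m; "finger_gap": opening from 0.0 (shut) to 1.0 (fully open).
Only numpy, scipy, OpenCV 4.12 (cv2) and the standard library are available. Lean on these libraries where they do the work, as an engineer would, in place of code of your own. Each camera call takes 0.05 s, during which the arm holds its last target. There are 200 camera calls.

## Working session

There is one attempt and no reset: what is moved stays moved. The work goes in short steps, Python scripts to look and compute and a tool call to move; the robot and the scene stay as the last step left them, time stands still between calls to the robot, and variables do not carry over. Pictures are saved under pics/ and viewed, about 12 in all and at most 16, crops included, and the job is handed in when it is done.

Besides the shell and the picture viewer there is one more tool, called after "Emit:" as a command line: name --argument value ..., lists and objects as JSON in quotes. jog_arm: Moves the arm, as the interface text tells. Its arguments: {"type":"object","properties":{"commands":{"type":"array","items":{"type":"number"}}},"required":["commands"]}

```bash
mkdir -p pics; cat > h.py <<'E'
import numpy as np, cv2
from scipy.spatial.transform import Rotation as R
from plant import manip
def cam(n):
    c=manip.calibration(n); K=np.array([[c['fx'],0,c['cx']],[0,c['fy'],c['cy']],[0,0,1]])
    if n=='wrist':
        s=manip.get_state(); T=np.eye(4); T[:3,:3]=R.from_euler('xyz',s['tool_rot']).as_matrix(); T[:3,3]=s['ee_pos']
        return K,T@np.array(c['tool_from_camera'])
    T=np.eye(4); T[:3,:3]=R.from_rotvec(np.ravel(c['rvec'])).as_matrix(); T[:3,3]=np.ravel(c['tvec'])
    return K,np.linalg.inv(T)
def grab(n,png=None):
    K,T=cam(n); im,d=manip.grab_frame(n)
    if png: cv2.imwrite('pics/'+png,im[:,:,::-1])
    v,u=np.mgrid[:480,:640]
    P=np.stack([(u-K[0,2])/K[0,0]*d,(v-K[1,2])/K[1,1]*d,d],-1)@T[:3,:3].T+T[:3,3]
    P[d==0]=np.nan
    return im,d,P
def st():
    s=manip.get_state(); print({k:np.round(s[k],4).tolist() for k in('time_s','qpos','ee_pos','tool_rot','ft_force','finger_gap')}); return s
E
python3 - <<'E'
from h import *
st()
for n in('scene','top'):
    im,d,P=grab(n,n+'0.png'); np.savez(n+'0.npz',im=im,P=P); K,T=cam(n); print(n,K[0,0],T.round(3).tolist())
print(manip.calibration('wrist'))
E
```

```text
{'time_s': 0.0, 'qpos': [-1.24, 0.4238, 1.6307, -0.0, 1.0886, -0.019], 'ee_pos': [0.2141, -0.5867, 0.3031], 'tool_rot': [-3.1401, 0.0, 0.3498], 'ft_force': [1.4338, -0.7127, -0.2145], 'finger_gap': 0.9939}
scene 464.7135610748593 [[-0.403, 0.528, -0.747, 1.429], [0.915, 0.245, -0.321, 0.461], [0.013, -0.813, -0.582, 0.837], [0.0, 0.0, 0.0, 1.0]]
top 506.61195050537555 [[-0.024, -0.998, 0.049, 0.46], [-1.0, 0.025, 0.009, 0.051], [-0.011, -0.049, -0.999, 1.23], [0.0, 0.0, 0.0, 1.0]]
{'fx': 428.18153166171334, 'fy': 428.18153166171334, 'cx': 323.9216362877216, 'cy': 241.9815530916943, 'tool_from_camera': array([[-2.91391835e-04, -9.45243457e-01, -3.26365932e-01,
         8.54025200e-02],
       [ 9.99999705e-01, -4.34864183e-05, -7.66889163e-04,
         1.55174021e-03],
       [ 7.10704479e-04, -3.26366059e-01,  9.45243191e-01,
        -7.01889541e-02],
       [ 0.00000000e+00,  0.00000000e+00,  0.00000000e+00,
         1.00000000e+00]])}
```

View pics/top0.png

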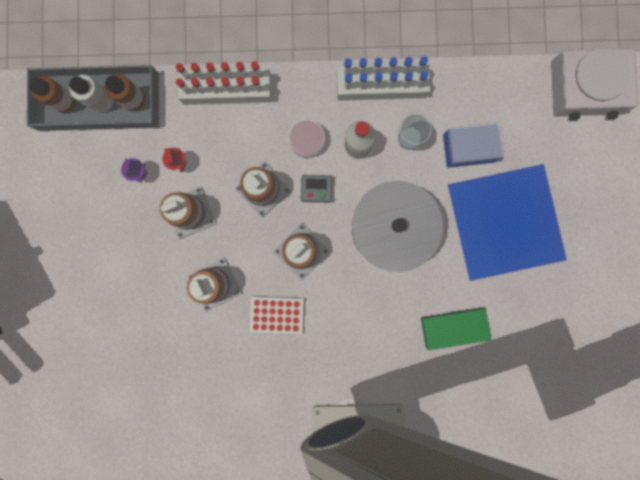

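View pics/scene0.png

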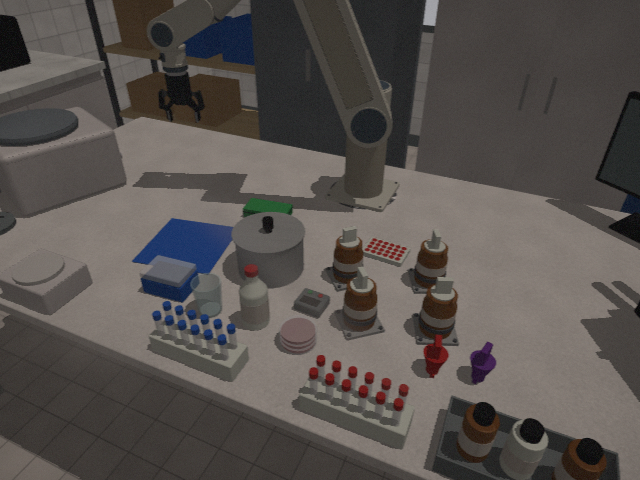

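Both views show four amber jars, each with a white stopper with a tab. In the top view they are at (180,207), (258,185), (300,250) and (207,287). The look-alikes are purple (133,170) and red (175,160), and the rack's black-capped bottles at (45,90), (85,92) and (120,88) could also be confused. I choose the four white tabs. The lid and pot are at (398,226) with the knob at (400,225), and the mat is at (507,222).

```bash
python3 - <<'E'
from h import *
z=np.load('top0.npz'); im,P=z['im'],z['P']; zs=np.load('scene0.npz'); PS=zs['P']
for n,(u,v) in dict(j1=(180,207),j2=(258,185),j3=(300,250),j4=(207,287)).items():
    c=np.nanmean(P[v-4:v+5,u-4:u+5].reshape(-1,3),0)
    for nm,Q in(('top',P),('sc',PS)):
        m=(np.hypot(Q[...,0]-c[0],Q[...,1]-c[1])<.06)&(Q[...,2]>.138)&(Q[...,2]<.18)
        q=Q[m]; 
        r=cv2.minAreaRect((q[:,:2]*1000).astype(np.float32)); print(n,nm,len(q),q.mean(0).round(4),np.round(q[:,2].max(),3),r, 'pca',np.degrees(np.arctan2(*np.linalg.eigh(np.cov(q[:,:2].T))[1][::-1,1])).round(1))
hsv=cv2.cvtColor(im,cv2.COLOR_RGB2HSV)
m=(hsv[...,0]>110)&(hsv[...,0]<130)&(hsv[...,1]>150)&(P[...,2]<.02); m[:160]=0;m[:,:440]=0
q=P[m]; print('mat',cv2.minAreaRect((q[:,:2]*1000).astype(np.float32)),q[:,2].mean())
c=P[226,380]
m=(P[...,2]>.115)&(P[...,2]<.14); m[:170]=0;m[285:]=0;m[:,:340]=0;m[:,460:]=0
print('lid',cv2.minEnclosingCircle((P[m][:,:2]*1000).astype(np.float32)),P[m].mean(0))
for Q in(P,PS):
  m=(np.hypot(Q[...,0]-c[0],Q[...,1]-c[1])<.11)&(Q[...,2]>.15)&(Q[...,2]<.18); print('knob',Q[m].mean(0),m.sum(),Q[m].min(0),Q[m].max(0))
C=cv2.resize(im[150:310,120:330],None,fx=3.5,fy=3.5,interpolation=cv2.INTER_CUBIC); cv2.imwrite('pics/c0.png',C[:,:,::-1])
# bystander heights
for n,(u,v) in dict(timer=(316,188),petri=(307,138),bottle=(361,130),beaker=(415,130),tip=(475,143),wp=(277,315),sl=(456,328)).items(): print(n,P[v,u].round(3))
E
```

```text
j1 top 162 [0.5758 0.3908 0.1606] 0.169 ((576.758544921875, 392.8295593261719), (14.589786529541016, 36.80934143066406), 21.85629653930664) pca 111.8
j1 sc 207 [0.5838 0.3946 0.1543] 0.166 ((581.4927368164062, 394.15673828125), (17.801231384277344, 35.92164993286133), 25.19824981689453) pca 108.4
j2 top 125 [0.6274 0.2125 0.1629] 0.17 ((628.6152954101562, 213.4945068359375), (34.904964447021484, 13.62475299835205), 43.562530517578125) pca -139.2
j2 sc 148 [0.638  0.2171 0.1556] 0.166 ((633.3539428710938, 214.25299072265625), (38.9240837097168, 15.206806182861328), 47.38794708251953) pca 47.0
j3 top 125 [0.4762 0.123  0.1635] 0.169 ((476.36614990234375, 123.0763168334961), (13.862936973571777, 35.63038635253906), 43.651527404785156) pca 134.6
j3 sc 153 [0.4843 0.1251 0.1536] 0.166 ((481.0068359375, 125.35707092285156), (21.069908142089844, 37.63452911376953), 46.85809326171875) pca 130.8
j4 top 163 [0.4023 0.3333 0.1602] 0.169 ((401.6315612792969, 335.0834045410156), (35.6391487121582, 15.040822982788086), 26.15239715576172) pca -154.6
j4 sc 114 [0.4112 0.337  0.1553] 0.166 ((405.6956481933594, 336.1368713378906), (39.47071075439453, 15.683822631835938), 24.436464309692383) pca -149.4
mat ((535.592529296875, -373.8774108886719), (231.08309936523438, 233.09312438964844), 10.729060173034668) 0.004332250530707655
lid ((525.0481567382812, -94.37333679199219), 99.9374771118164) [ 0.52447276 -0.09424421  0.12403228]
knob [ 0.52462879 -0.09338322  0.16326386] 165 [ 0.51018668 -0.10814018  0.1505159 ] [ 0.53945985 -0.07937096  0.16898936]
knob [ 0.53269392 -0.09047176  0.15911808] 88 [ 0.5135184  -0.10678408  0.1500073 ] [ 0.54633798 -0.07734626  0.16488689]
timer [0.626 0.084 0.029]
petri [0.743 0.102 0.044]
bottle [ 0.728 -0.018  0.169]
beaker [ 0.765 -0.16   0.006]
tip [ 0.714 -0.284  0.076]
wp [0.325 0.185 0.01 ]
sl [ 0.288 -0.235  0.037]
```

View pics/c0.png

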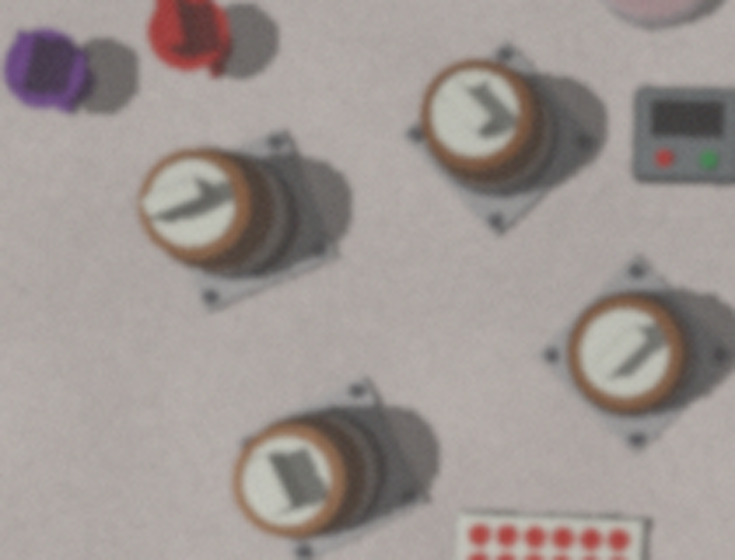

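```bash
cat >> h.py <<'E'
def plan(p,yaw=None):
    """moves from the present pose to p (m), yaw (rad), tool kept down: per-call (turn, shift cm)"""
    s=manip.get_state(); A=R.from_euler('xyz',s['tool_rot']); y0=s['tool_rot'][2]
    B=R.from_euler('xyz',[np.pi,0,y0 if yaw is None else yaw])
    q1=np.arctan2(p[1],p[0]); rv=(A.inv()*B).as_rotvec(); d=A.inv().apply(np.array(p)-s['ee_pos'])*100
    n=max(np.linalg.norm(d)/20,np.linalg.norm(rv)/.6)
    print('pos',np.round(s['ee_pos'],4),'yaw',round(y0,3),'-> turn',rv.round(3),'shift',d.round(2),'calls',round(n,2),'rows',round(5*n,1),'q6',round(q1+np.pi/2-(y0 if yaw is None else yaw),2))
E
python3 -c "
from h import *
plan([.5265,-.0935,.304])"
```

```text
pos [ 0.2141 -0.5868  0.3032] yaw 0.35 -> turn [-0.001 -0.     0.   ] shift [ 4.625e+01 -3.563e+01 -3.000e-02] calls 2.92 rows 14.6 q6 1.05
```

Emit:
jog_arm --commands '[0,0,0,3.1,-2.4,0,100,0,0,0,6.2,-4.8,0,100,0,0,0,9.3,-7.2,0,100,0,0,0,12.4,-9.6,0,100,0,0,0,15.4,-11.9,0,100]'

```text
time_s: 0.52
ee_pos: [0.3185, -0.4207, 0.3036]
tool_rot: [-3.141, 0.0, 0.349]
ft_force: [1.0, -0.3, 0.3]
finger_gap: 0.996
```

Emit:
jog_arm --commands '[0,0,0,3.1,-2.4,0,100,0,0,0,6.2,-4.8,0,100,0,0,0,9.3,-7.2,0,100,0,0,0,12.4,-9.6,0,100,0,0,0,15.4,-11.9,0,100]'

```text
time_s: 0.93
ee_pos: [0.4225, -0.256, 0.3038]
tool_rot: [-3.141, 0.0, 0.35]
ft_force: [1.7, 0.8, -1.1]
finger_gap: 1.0
```

Emit:
jog_arm --commands '[0,0,0,3.1,-2.4,0,100,0,0,0,6.2,-4.8,0,100,0,0,0,9.3,-7.2,0,100,0,0,0,12.4,-9.6,0,100,0,0,0,15.4,-11.9,0,100]'

```text
time_s: 1.35
ee_pos: [0.5265, -0.0914, 0.3038]
tool_rot: [-3.141, 0.0, 0.35]
ft_force: [0.8, -0.7, 0.2]
finger_gap: 1.001
```

```bash
python3 - <<'E'
from h import *
st(); im,d,P=grab('wrist','w1.png'); np.savez('w1.npz',im=im,P=P)
m=(P[...,2]>.145)&(P[...,2]<.18)&(np.hypot(P[...,0]-.526,P[...,1]+.094)<.03); print(m.sum())
q=P[m]; t=q[q[:,2]>.155]; print('knob',cv2.minEnclosingCircle((t[:,:2]*1000).astype(np.float32)),t[:,2].max(),np.median(t[:,2]))
m=(P[...,2]>.115)&(P[...,2]<.132)&(np.hypot(P[...,0]-.526,P[...,1]+.094)<.13);q=P[m];print(m.sum(),np.median(q[:,2]),cv2.minEnclosingCircle((q[:,:2]*1000).astype(np.float32)))
plan([.5265,-.0935,.204])
E
```

```text
{'time_s': 1.35, 'qpos': [-0.1941, 0.2909, 1.8303, 0.0001, 1.0208, 1.0266], 'ee_pos': [0.5265, -0.0914, 0.3038], 'tool_rot': [-3.1414, 0.0003, 0.35], 'ft_force': [0.7977, -0.6607, 0.2352], 'finger_gap': 1.0006}
2653
knob ((527.7191162109375, -92.99406433105469), 14.905731201171875) 0.16588247422214414 0.16369781220044513
75706 0.12394071366671484 ((527.0664672851562, -93.04545593261719), 100.10171508789062)
pos [ 0.5297 -0.0872  0.3041] yaw 0.352 -> turn [-0.001 -0.003  0.   ] shift [-0.55  0.49 10.01] calls 0.5 rows 2.5 q6 1.04
```

View pics/w1.png

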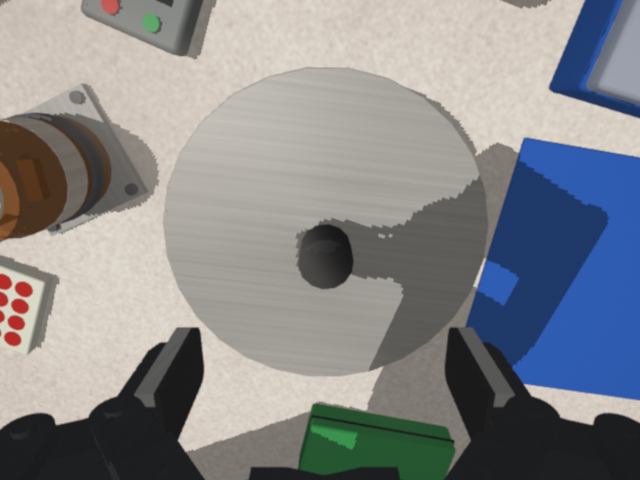

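The view shows the lid with its knob at (325,257), the mat on the right, the timer top left, and jar and plate on the left. The knob position agrees with the top view.

Emit:
jog_arm --commands '[0,0,0,0.2,0.1,4,100,0,0,0,0.2,0.1,8,100,0,0,0,0.2,0.1,9.9,100,0,0,0,0.2,0.1,9.9,100,0,0,0,0.2,0.1,9.9,0]'

```text
time_s: 1.82
ee_pos: [0.5276, -0.0936, 0.2041]
tool_rot: [-3.14, 0.002, 0.35]
ft_force: [0.3, -0.0, 1.2]
finger_gap: 0.884
```

Emit:
jog_arm --commands '[0,0,0,0,0,0,0,0,0,0,0,0,0,0,0,0,0,0,0,0,0,0,0,0,0,0,0,0,0,0,0,0,0,0,0]'

```text
time_s: 2.23
ee_pos: [0.529, -0.094, 0.2066]
tool_rot: [3.14, -0.003, 0.35]
ft_force: [-0.1, -0.5, 6.4]
finger_gap: 0.334
```

Emit:
jog_arm --commands '[0,0,0,0,0,0,0,0,0,0,0,0,-1,0,0,0,0,0,0,-3,0,0,0,0,0,0,-6,0,0,0,0,0,0,-6,0]'

```text
time_s: 2.65
ee_pos: [0.5304, -0.0942, 0.2704]
tool_rot: [3.137, -0.007, 0.35]
ft_force: [0.3, -0.8, -1.7]
finger_gap: 0.336
```

```bash
python3 -c "
from h import *
st();plan([.5356,-.374,.264])"
```

```text
{'time_s': 2.65, 'qpos': [-0.1978, 0.3386, 1.8521, -0.0, 0.9428, 1.0232], 'ee_pos': [0.5304, -0.0942, 0.2704], 'tool_rot': [3.1373, -0.0069, 0.3498], 'ft_force': [0.3383, -0.7921, -1.654], 'finger_gap': 0.3364}
pos [ 0.5304 -0.0942  0.2704] yaw 0.35 -> turn [ 0.004 -0.007 -0.   ] shift [-9.1  26.46  0.69] calls 1.4 rows 7.0 q6 0.61
```

Emit:
jog_arm --commands '[0,0,0,-1,3,0,0,0,0,0,-2,6,0,0,0,0,0,-3,9,0,0,0,0,0,-4,12,0,0,0,0,0,-5,15,0,0]'

```text
time_s: 3.07
ee_pos: [0.5321, -0.253, 0.2652]
tool_rot: [3.142, -0.0, 0.35]
ft_force: [0.9, 0.9, -2.7]
finger_gap: 0.335
```

Emit:
jog_arm --commands '[0,0,0,-1,3,0,0,0,0,0,-2,6,0,0,0,0,0,-3,9,0,0,0,0,0,-4,11.4,0,0,0,0,0,-4,11.4,0,0]'

```text
time_s: 3.48
ee_pos: [0.5335, -0.3772, 0.2652]
tool_rot: [3.139, -0.0, 0.347]
ft_force: [-0.5, 0.1, -1.8]
finger_gap: 0.332
```

```bash
python3 -c "
from h import *
st();im,d,P=grab('top','t1.png')
m=(P[...,0]>.5)&(P[...,0]<.6)&(P[...,1]<-.4)&(P[...,1]>-.47);print(np.median(P[m][:,2]))
m=(np.hypot(P[...,0]-.527,P[...,1]+.09)<.12)&(P[...,2]>.11)&(P[...,2]<.135);q=(P[m][:,:2]*1000).astype(np.float32);print('pot',cv2.minEnclosingCircle(q),len(q))
plan([.5356,-.374,.097])"
```

```text
{'time_s': 3.4833, 'qpos': [-0.6331, 0.5061, 1.5929, -0.0016, 1.0401, 0.592], 'ee_pos': [0.5335, -0.3772, 0.2652], 'tool_rot': [3.1388, -0.0002, 0.3466], 'ft_force': [-0.5028, 0.0557, -1.7719], 'finger_gap': 0.3321}
0.1824899774966866
pot ((526.1212158203125, -92.36756896972656), 93.89813995361328) 574
pos [ 0.5334 -0.3748  0.2648] yaw 0.347 -> turn [ 0. -0. -0.] shift [ 2.300e-01 -1.000e-02  1.678e+01] calls 0.84 rows 4.2 q6 0.61
```

Emit:
jog_arm --commands '[0,0,0,0.2,0,4,0,0,0,0,0.2,0,8,0,0,0,0,0.2,0,12,0,0,0,0,0.2,0,15,0,0,0,0,0.2,0,15.8,0]'

```text
time_s: 3.95
ee_pos: [0.5331, -0.3687, 0.1017]
tool_rot: [-3.134, 0.005, 0.351]
ft_force: [-1.3, 0.6, -3.0]
finger_gap: 0.336
```

Emit:
jog_arm --commands '[0,0,0,0,0,0.5,0,0,0,0,0,0,0.9,0,0,0,0,0,0,0.9,0,0,0,0,0,0,0.9,0,0,0,0,0,0,0.9,0]'

```text
time_s: 4.37
ee_pos: [0.537, -0.3724, 0.1]
tool_rot: [3.139, -0.002, 0.35]
ft_force: [-0.8, 0.2, -2.6]
finger_gap: 0.335
```

Emit:
jog_arm --commands '[0,0,0,0,0,0.2,0,0,0,0,0,0,0.3,0,0,0,0,0,0,0.3,0,0,0,0,0,0,0.3,0,0,0,0,0,0,0.3,0]'

```text
time_s: 4.78
ee_pos: [0.537, -0.3726, 0.0989]
tool_rot: [3.139, -0.002, 0.35]
ft_force: [-4.3, 4.1, 21.7]
finger_gap: 0.333
```

Emit:
jog_arm --commands '[0,0,0,0,0,0,80,0,0,0,0,0,0,100,0,0,0,0,0,0,100,0,0,0,0,0,0,100,0,0,0,0,0,0,100]'

```text
time_s: 5.2
ee_pos: [0.5359, -0.3719, 0.0948]
tool_rot: [-3.142, 0.0, 0.35]
ft_force: [0.9, 0.9, 0.2]
finger_gap: 0.996
```

```bash
python3 -c "
from h import *
st();plan([.535,-.37,.30])"
```

```text
{'time_s': 5.2, 'qpos': [-0.6249, 0.7347, 1.6547, 0.0, 0.7523, 0.5962], 'ee_pos': [0.5359, -0.3719, 0.0948], 'tool_rot': [-3.1415, 0.0, 0.3497], 'ft_force': [0.9239, 0.8703, 0.1601], 'finger_gap': 0.9956}
pos [ 0.5359 -0.3719  0.0948] yaw 0.35 -> turn [-0.  0. -0.] shift [-2.000e-02 -2.100e-01 -2.052e+01] calls 1.03 rows 5.1 q6 0.62
```

Emit:
jog_arm --commands '[0,0,0,0,0,-3,100,0,0,0,0,0,-7,100,0,0,0,0,0,-11,100,0,0,0,0,0,-15,100,0,0,0,0,0,-19,100]'

```text
time_s: 5.62
ee_pos: [0.5356, -0.3717, 0.2864]
tool_rot: [-3.141, 0.0, 0.35]
ft_force: [0.8, -0.4, -0.1]
finger_gap: 0.997
```

Emit:
jog_arm --commands '[0,0,0,0,0,-1.5,100]'

```text
time_s: 5.7
ee_pos: [0.5375, -0.373, 0.3062]
tool_rot: [3.135, -0.005, 0.35]
ft_force: [0.3, -1.2, 1.2]
finger_gap: 1.0
```

```bash
cat >> h.py <<'E'
def steps(p,yaw,n):
    """split into n calls; each: turn about tool z, shift cm in the axes at that call's start (last row)"""
    s=manip.get_state(); p0=np.array(s['ee_pos']); y0=s['tool_rot'][2]; d=(np.array(p)-p0)/n; dy=(yaw-y0)/n
    print('from',p0.round(4),round(y0,3),'call mm',np.round(np.linalg.norm(d)*1000),'q6 end',round(np.arctan2(p[1],p[0])+np.pi/2-yaw,2))
    for i in range(n):
        y=y0+i*dy; print(i,'turn',round(-dy,3),'shift',np.round([100*(d[0]*np.cos(y)+d[1]*np.sin(y)),100*(d[0]*np.sin(y)-d[1]*np.cos(y)),-100*d[2]],2))
E
python3 -c "
from h import *
im,d,P=grab('top','t2.png')
m=(np.hypot(P[...,0]-.536,P[...,1]+.372)<.12)&(P[...,2]>.012)&(P[...,2]<.03);q=P[m];print('lid',len(q),np.median(q[:,2]),cv2.minEnclosingCircle((q[:,:2]*1000).astype(np.float32)))
st();steps([.479,.124,.30],2.32,4)"
```

```text
lid 4646 0.01641302821311763 ((534.5042724609375, -375.7003479003906), 100.37616729736328)
{'time_s': 5.75, 'qpos': [-0.6248, 0.4598, 1.5625, -0.0, 1.1089, 0.5962], 'ee_pos': [0.538, -0.3734, 0.3074], 'tool_rot': [3.1329, -0.0059, 0.3498], 'ft_force': [0.7828, -0.6857, 2.5166], 'finger_gap': 0.9987}
from [ 0.538  -0.3734  0.3074] 0.35 call mm 125.0 q6 end -0.5
0 turn -0.493 shift [  2.88 -12.19   0.18]
1 turn -0.493 shift [ 8.3  -9.38  0.18]
2 turn -0.493 shift [11.74 -4.34  0.18]
3 turn -0.493 shift [12.4   1.73  0.18]
```

Emit:
jog_arm --commands '[0,0,-0.12,0.7,-3,0,100,0,0,-0.24,1.4,-6,0,100,0,0,-0.36,2.1,-9,0,100,0,0,-0.49,2.9,-12.2,0,100,0,0,-0.49,2.9,-12.2,0,100]'

```text
time_s: 6.17
ee_pos: [0.5198, -0.2426, 0.2988]
tool_rot: [-3.137, -0.0, 0.849]
ft_force: [-0.1, 0.6, 0.2]
finger_gap: 1.001
```

Emit:
jog_arm --commands '[0,0,-0.12,2.1,-2.3,0,100,0,0,-0.24,4.2,-4.6,0,100,0,0,-0.36,6.3,-6.9,0,100,0,0,-0.49,8.3,-9.4,0,100,0,0,-0.49,8.3,-9.4,0,100]'

```text
time_s: 6.58
ee_pos: [0.5053, -0.1189, 0.299]
tool_rot: [-3.138, -0.001, 1.338]
ft_force: [0.3, 0.6, -0.1]
finger_gap: 0.999
```

Emit:
jog_arm --commands '[0,0,-0.12,3,-1.1,0,100,0,0,-0.24,6,-2.2,0,100,0,0,-0.36,9,-3.3,0,100,0,0,-0.49,11.7,-4.3,0,100,0,0,-0.49,11.7,-4.3,0,100]'

```text
time_s: 7.0
ee_pos: [0.4923, 0.0042, 0.2994]
tool_rot: [-3.141, -0.001, 1.828]
ft_force: [-0.5, 0.7, -0.8]
finger_gap: 1.0
```

Emit:
jog_arm --commands '[0,0,-0.12,3.1,0.4,0,100,0,0,-0.24,6.2,0.9,0,100,0,0,-0.36,9.3,1.3,0,100,0,0,-0.49,12.4,1.7,0,100,0,0,-0.49,12.4,1.7,0,100]'

```text
time_s: 7.42
ee_pos: [0.4788, 0.1286, 0.2996]
tool_rot: [3.141, -0.001, 2.317]
ft_force: [0.5, 0.5, 0.8]
finger_gap: 1.004
```

```bash
cat >> h.py <<'E'
def tab(c,png=None):
    st(); im,d,P=grab('wrist',png)
    m=(np.hypot(P[...,0]-c[0],P[...,1]-c[1])<.035)&(P[...,2]>.135)&(P[...,2]<.185)
    q=P[m]; t=q[q[:,2]>np.percentile(q[:,2],97)-.006]
    for k,e in(('all',q),('top',t)):
        r=cv2.minAreaRect((e[:,:2]*1000).astype(np.float32)); print(k,len(e),'z',np.median(e[:,2]).round(4),np.round(r[0],1),np.round(r[1],1),round(r[2],1),'pca',np.degrees(np.arctan2(*np.linalg.eigh(np.cov(e[:,:2].T))[1][::-1,1])).round(1))
E
python3 -c "
from h import *
tab([.479,.124],'w3.png')
steps([.479,.124,.204],2.32,1)"
```

```text
{'time_s': 7.4167, 'qpos': [0.2379, 0.239, 1.9143, 0.0012, 0.9881, -0.5087], 'ee_pos': [0.4788, 0.1286, 0.2996], 'tool_rot': [3.1409, -0.0008, 2.3167], 'ft_force': [0.5366, 0.4874, 0.7757], 'finger_gap': 1.0036}
all 2083 z 0.1647 [477.9 124.7] [14.  35.9] 43.8 pca 133.6
top 1737 z 0.1649 [478.  124.6] [14.  35.8] 43.8 pca 133.8
from [0.479  0.1269 0.2995] 2.312 call mm 96.0 q6 end -0.5
0 turn -0.008 shift [-0.22 -0.19  9.55]
```

View pics/w3.png

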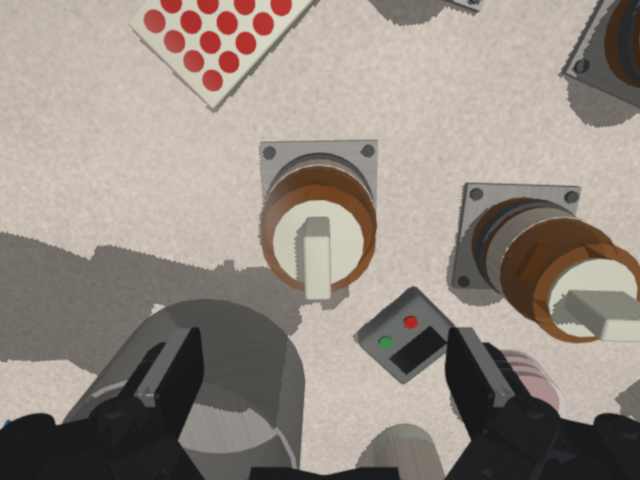

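Stopper tab is at (317,265), seen cleanly; plate, timer and the neighbouring jar are clear of the fingers.

Emit:
jog_arm --commands '[0,0,-0.02,0,-0.2,4,100,0,0,-0.02,0,-0.2,8,100,0,0,-0.02,0,-0.2,9.5,100,0,0,-0.02,0,-0.2,9.5,100,0,0,-0.02,0,-0.2,9.5,30]'

```text
time_s: 7.88
ee_pos: [0.4775, 0.123, 0.2043]
tool_rot: [-3.14, -0.001, 2.327]
ft_force: [0.9, 0.2, 0.2]
finger_gap: 0.883
```

Emit:
jog_arm --commands '[0,0,0,0,0,0,0,0,0,0,0,0,0,0,0,0,0,0,0,0,0,0,0,0,0,0,0,0,0,0,0,0,0,0,0]'

```text
time_s: 8.3
ee_pos: [0.4779, 0.1242, 0.2059]
tool_rot: [3.14, 0.001, 2.33]
ft_force: [-2.4, -0.9, 16.1]
finger_gap: 0.158
```

Emit:
jog_arm --commands '[0,0,0,0,0,0,0,0,0,0,0,0,0,0,0,0,0,0,0,0,0,0,0,0,0,0,0,0,0,0,0,0,0,0,0]'

```text
time_s: 8.72
ee_pos: [0.478, 0.1243, 0.2059]
tool_rot: [3.14, 0.001, 2.33]
ft_force: [-0.8, -0.8, 8.1]
finger_gap: 0.155
```

```bash
python3 -c "
from h import *
st()"
```

```text
{'time_s': 8.7167, 'qpos': [0.2304, 0.3813, 1.9856, -0.0002, 0.7728, -0.5286], 'ee_pos': [0.478, 0.1243, 0.2059], 'tool_rot': [3.1401, 0.0011, 2.33], 'ft_force': [-0.779, -0.779, 8.1395], 'finger_gap': 0.1551}
```

Emit:
jog_arm --commands '[0,0,-0.12,0,0,0,0,0,0,-0.24,0,0,0,0,0,0,-0.36,0,0,0,0,0,0,-0.48,0,0,0,0,0,0,-0.6,0,0,0,0]'

```text
time_s: 9.13
ee_pos: [0.4782, 0.1246, 0.2059]
tool_rot: [3.14, 0.002, 2.935]
ft_force: [0.8, 1.6, 4.8]
finger_gap: 0.152
```

Emit:
jog_arm --commands '[0,0,-0.12,0,0,0,0,0,0,-0.24,0,0,0,0,0,0,-0.36,0,0,0,0,0,0,-0.48,0,0,0,0,0,0,-0.58,0,0,0,0]'

```text
time_s: 9.55
ee_pos: [0.4782, 0.1251, 0.2059]
tool_rot: [3.14, 0.003, -2.769]
ft_force: [-0.3, 4.5, 6.4]
finger_gap: 0.154
```

Emit:
jog_arm --commands '[0,0,0,0,0,0,0,0,0,0,0,0,0,0,0,0,0,0,0,-0.2,0,0,0,0,0,0,-0.5,0,0,0,0,0,0,-0.5,0]'

```text
time_s: 9.97
ee_pos: [0.477, 0.1244, 0.2102]
tool_rot: [3.141, -0.0, -2.774]
ft_force: [-2.0, 3.9, 0.9]
finger_gap: 0.158
```

Emit:
jog_arm --commands '[0,0,0,0,0,-1.5,0,0,0,0,0,0,-4,0,0,0,0,0,0,-7,0,0,0,0,0,0,-10.5,0,0,0,0,0,0,-10.5,0]'

```text
time_s: 10.38
ee_pos: [0.4801, 0.1244, 0.3208]
tool_rot: [-3.139, 0.01, -2.773]
ft_force: [0.9, 1.0, -0.1]
finger_gap: 0.156
```

```bash
cat >> h.py <<'E'
def pot(c=(.527,-.092)):
    im,d,P=grab('top'); m=(np.hypot(P[...,0]-c[0],P[...,1]-c[1])<.14)&(P[...,2]>.115)&(P[...,2]<.132)
    # stray points above rim rejected by a RANSAC-like circle vote
    q=P[m][:,:2]; g=np.mgrid[c[0]-.05:c[0]+.05:.001,c[1]-.05:c[1]+.05:.001].reshape(2,-1).T
    s=[(np.abs(np.hypot(*(q-a).T)-.092)<.003).sum() for a in g]; s=np.array(s); b=g[s>=s.max()*.97].mean(0)
    print('pot',b.round(4),'n',len(q),s.max()); return b
E
python3 -c "
from h import *
st(); pot(); tab([0,0]) if 0 else None
steps([.57,-.092,.315],-2.77,2)
"
```

```text
{'time_s': 10.3833, 'qpos': [0.2299, 0.2077, 1.8988, -0.0011, 1.0253, -1.7087], 'ee_pos': [0.4801, 0.1244, 0.3208], 'tool_rot': [-3.1394, 0.0095, -2.7732], 'ft_force': [0.924, 1.0263, -0.1365], 'finger_gap': 0.1565}
pot [ 0.526  -0.0915] n 505 499
from [0.479  0.1242 0.3182] -2.773 call mm 117.0 q6 end 4.18
0 turn -0.002 shift [ -0.35 -11.72   0.16]
1 turn -0.002 shift [ -0.33 -11.72   0.16]
```

Emit:
jog_arm --commands '[0,0,0,-0.1,-2,0,0,0,0,0,-0.3,-5,0,0,0,0,0,-0.4,-8,0,0,0,0,0,-0.6,-11,0,0,0,0,0,-0.8,-14,0,0]'

```text
time_s: 10.85
ee_pos: [0.5348, -0.0051, 0.3135]
tool_rot: [3.141, -0.002, -2.773]
ft_force: [0.2, 0.3, -0.9]
finger_gap: 0.158
```

Emit:
jog_arm --commands '[0,0,0,-0.2,-3,0,0,0,0,0,-0.3,-5,0,0,0,0,0,-0.3,-5.9,0,0,0,0,0,-0.3,-5.9,0,0,0,0,0,-0.3,-5.9,0,0]'

```text
time_s: 11.27
ee_pos: [0.5585, -0.0574, 0.3138]
tool_rot: [3.14, -0.002, -2.774]
ft_force: [-0.2, -0.3, 0.0]
finger_gap: 0.157
```

```bash
python3 -c "
from h import *
s=st(); b=pot(); steps([b[0]+.034,b[1]+.034,.142],s['tool_rot'][2],1)
im,d,P=grab('wrist','w4.png')"
```

```text
{'time_s': 11.2667, 'qpos': [-0.1237, 0.3194, 1.7626, 0.0001, 1.0619, -2.0619], 'ee_pos': [0.5585, -0.0574, 0.3138], 'tool_rot': [3.1404, -0.002, -2.7743], 'ft_force': [-0.1527, -0.3443, 0.0388], 'finger_gap': 0.1568}
pot [ 0.5269 -0.092 ] n 109 109
from [ 0.5584 -0.0569  0.3141] -2.773 call mm 172.0 q6 end 4.24
0 turn 0.001 shift [-0.19 -0.19 17.21]
```

View pics/w4.png

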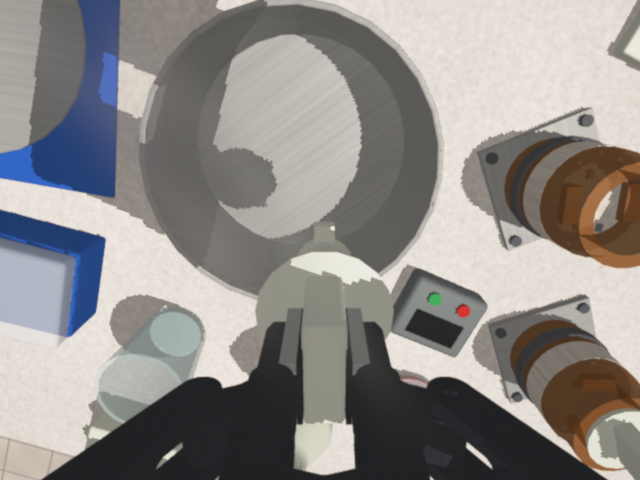

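The stopper is held squarely (tab at 325,330) and the pot is open, with its centre near (290,150).

Emit:
jog_arm --commands '[0,0,0,0,0,3,0,0,0,0,0,0,7,0,0,0,0,0,0,11,0,0,0,0,0,0,14,0,0,0,0,0,0,15.8,0]'

```text
time_s: 11.78
ee_pos: [0.557, -0.056, 0.1537]
tool_rot: [3.139, -0.004, -2.772]
ft_force: [-0.5, -0.0, -1.3]
finger_gap: 0.158
```

Emit:
jog_arm --commands '[0,0,0,0,0,0.5,0,0,0,0,0,0,1,0,0,0,0,0,0,1.4,0,0,0,0,0,0,1.4,0,0,0,0,0,0,1.4,0]'

```text
time_s: 12.2
ee_pos: [0.5599, -0.0574, 0.1441]
tool_rot: [-3.141, 0.002, -2.773]
ft_force: [-0.1, -0.1, -2.0]
finger_gap: 0.152
```

Emit:
jog_arm --commands '[0,0,0,0,0,0.2,0,0,0,0,0,0,0.3,0,0,0,0,0,0,0.3,0,0,0,0,0,0,0.3,0,0,0,0,0,0,0.3,0]'

```text
time_s: 12.62
ee_pos: [0.5603, -0.0577, 0.1419]
tool_rot: [-3.14, 0.003, -2.774]
ft_force: [-1.4, -0.0, 11.0]
finger_gap: 0.153
```

Contact with the floor. I'll release with a limited opening, then rise.

Emit:
jog_arm --commands '[0,0,0,0,0,0,30,0,0,0,0,0,0,30,0,0,0,0,0,0,30,0,0,0,0,0,0,30,0,0,0,0,0,0,30]'

```text
time_s: 13.03
ee_pos: [0.5592, -0.0576, 0.1399]
tool_rot: [3.142, -0.0, -2.773]
ft_force: [0.3, 0.0, 0.0]
finger_gap: 0.299
```

Emit:
jog_arm --commands '[0,0,0,0,0,-2,30,0,0,0,0,0,-5,30,0,0,0,0,0,-9,30,0,0,0,0,0,-13,60,0,0,0,0,0,-16.2,100]'

```text
time_s: 13.45
ee_pos: [0.5595, -0.0576, 0.3046]
tool_rot: [-3.141, 0.001, -2.773]
ft_force: [0.7, -0.0, 0.6]
finger_gap: 0.577
```

```bash
python3 -c "
from h import *
s=st(); im,d,P=grab('wrist','w5.png')
print(len(P))
steps([.6312,.2140,.30],np.radians(45-180),2)
steps([.6312,.2140,.30],np.radians(45-180),3)
"
```

```text
{'time_s': 13.45, 'qpos': [-0.1237, 0.3306, 1.7702, -0.0, 1.0393, -2.0627], 'ee_pos': [0.5595, -0.0576, 0.3046], 'tool_rot': [-3.1409, 0.0013, -2.7734], 'ft_force': [0.6953, -0.018, 0.5527], 'finger_gap': 0.5769}
480
from [ 0.5621 -0.0579  0.3106] -2.773 call mm 140.0 q6 end 4.25
0 turn -0.209 shift [-8.11 11.44  0.53]
1 turn -0.209 shift [-10.31   9.51   0.53]
from [ 0.5621 -0.0579  0.3106] -2.773 call mm 94.0 q6 end 4.25
0 turn -0.139 shift [-5.41  7.63  0.35]
1 turn -0.139 shift [-6.41  6.8   0.35]
2 turn -0.139 shift [-7.3   5.85  0.35]
```

View pics/w5.png

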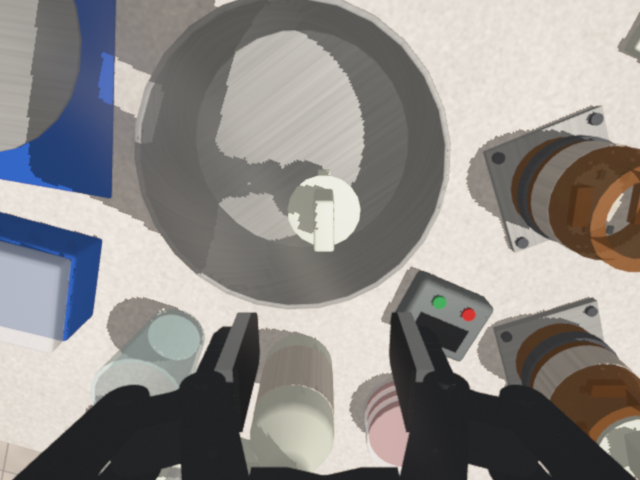

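The stopper stands upright in the pot with its tab at (323,220), and the lid is still on the mat. Next is jar j2.

```bash
python3 -c "
from h import *
steps([.6312,.2140,.3106],.785-2*np.pi,5) if 0 else None
import h
s=dict(manip.get_state()); s['ee_pos']=np.array([.5597,-.0576,.3015]); s['tool_rot']=[np.pi,0,-2.773+2*np.pi]
class M: pass
M.get_state=staticmethod(lambda:s); h.manip=M
steps([.6312,.2140,.3015],.785,5)"
```

```text
from [ 0.5597 -0.0576  0.3015] 3.51 call mm 56.0 q6 end 1.11
0 turn 0.545 shift [-3.29  4.55 -0.  ]
1 turn 0.545 shift [-0.45  5.6  -0.  ]
2 turn 0.545 shift [ 2.51  5.02 -0.  ]
3 turn 0.545 shift [ 4.75  2.99 -0.  ]
4 turn 0.545 shift [ 5.62  0.09 -0.  ]
```

Emit:
jog_arm --commands '[0,0,0.12,-0.8,1.1,0,100,0,0,0.24,-1.6,2.2,0,100,0,0,0.36,-2.4,3.3,0,100,0,0,0.48,-3.3,4.5,0,100,0,0,0.545,-3.3,4.5,0,100]'

```text
time_s: 13.92
ee_pos: [0.5743, -0.0018, 0.3016]
tool_rot: [3.141, 0.0, 2.96]
ft_force: [-0.6, -0.5, 0.2]
finger_gap: 0.996
```

Emit:
jog_arm --commands '[0,0,0.12,-0.1,1.4,0,100,0,0,0.24,-0.2,2.8,0,100,0,0,0.36,-0.3,4.2,0,100,0,0,0.48,-0.5,5.6,0,100,0,0,0.545,-0.5,5.6,0,100]'

```text
time_s: 14.33
ee_pos: [0.5891, 0.0525, 0.3015]
tool_rot: [3.141, -0.0, 2.415]
ft_force: [-0.7, -0.2, 0.3]
finger_gap: 1.002
```

Emit:
jog_arm --commands '[0,0,0.12,0.6,1.2,0,100,0,0,0.24,1.2,2.4,0,100,0,0,0.36,1.8,3.6,0,100,0,0,0.48,2.5,5,0,100,0,0,0.545,2.5,5,0,100]'

```text
time_s: 14.75
ee_pos: [0.6034, 0.1067, 0.3014]
tool_rot: [3.141, -0.001, 1.87]
ft_force: [0.3, -0.1, 0.2]
finger_gap: 1.0
```

Emit:
jog_arm --commands '[0,0,0.12,1.2,0.7,0,100,0,0,0.24,2.4,1.4,0,100,0,0,0.36,3.6,2.1,0,100,0,0,0.48,4.7,3,0,100,0,0,0.545,4.7,3,0,100]'

```text
time_s: 15.17
ee_pos: [0.618, 0.1605, 0.3014]
tool_rot: [3.141, -0.001, 1.325]
ft_force: [-0.2, -0.2, 0.4]
finger_gap: 1.001
```

Emit:
jog_arm --commands '[0,0,0.12,1.4,0,0,100,0,0,0.24,2.8,0,0,100,0,0,0.36,4.2,0,0,100,0,0,0.48,5.6,0.1,0,100,0,0,0.545,5.6,0.1,0,100]'

```text
time_s: 15.58
ee_pos: [0.6322, 0.2147, 0.3013]
tool_rot: [-3.141, -0.001, 0.78]
ft_force: [-0.4, 0.4, -0.4]
finger_gap: 0.999
```

```bash
python3 -c "
from h import *
tab([.631,.214]); st()
"
```

```text
{'time_s': 15.5833, 'qpos': [0.3094, 0.4881, 1.531, 0.0007, 1.1221, 1.0998], 'ee_pos': [0.6322, 0.2147, 0.3013], 'tool_rot': [-3.1412, -0.0007, 0.7801], 'ft_force': [-0.3851, 0.4025, -0.3501], 'finger_gap': 0.9986}
all 2059 z 0.1647 [631.9 215.8] [36.1 14. ] 41.0 pca -139.0
top 1727 z 0.1649 [631.9 215.8] [36.1 14. ] 40.9 pca -139.1
{'time_s': 15.6333, 'qpos': [0.3083, 0.4876, 1.5322, 0.0002, 1.1222, 1.1005], 'ee_pos': [0.6319, 0.2138, 0.3012], 'tool_rot': [-3.1413, 0.0002, 0.7786], 'ft_force': [0.0809, -0.1573, -0.4465], 'finger_gap': 1.0044}
```

Emit:
jog_arm --commands '[0,0,0.063,0.1,-0.1,4,100,0,0,0.063,0.1,-0.1,8,100,0,0,0.063,0.1,-0.1,9.7,100,0,0,0.063,0.1,-0.1,9.7,100,0,0,0.063,0.1,-0.1,9.7,30]'

```text
time_s: 16.05
ee_pos: [0.6313, 0.2136, 0.2039]
tool_rot: [-3.141, 0.002, 0.723]
ft_force: [-0.3, -0.5, 0.9]
finger_gap: 0.887
```

Emit:
jog_arm --commands '[0,0,0,0,0,0,0,0,0,0,0,0,0,0,0,0,0,0,0,0,0,0,0,0,0,0,0,0,0,0,0,0,0,0,0]'

```text
time_s: 16.47
ee_pos: [0.6319, 0.2143, 0.206]
tool_rot: [-3.142, -0.001, 0.722]
ft_force: [-7.2, 9.4, 7.9]
finger_gap: 0.15
```

Emit:
jog_arm --commands '[0,0,0,0,0,0,0,0,0,-0.12,0,0,0,0,0,0,-0.24,0,0,0,0,0,0,-0.36,0,0,0,0,0,0,-0.48,0,0,0,0]'

```text
time_s: 16.88
ee_pos: [0.6313, 0.2152, 0.206]
tool_rot: [-3.14, -0.002, 1.207]
ft_force: [-4.8, 4.3, 6.8]
finger_gap: 0.156
```

Emit:
jog_arm --commands '[0,0,-0.12,0,0,0,0,0,0,-0.24,0,0,0,0,0,0,-0.36,0,0,0,0,0,0,-0.48,0,0,0,0,0,0,-0.6,0,0,0,0]'

```text
time_s: 17.3
ee_pos: [0.6313, 0.2154, 0.206]
tool_rot: [3.141, -0.003, 1.807]
ft_force: [-5.7, 5.6, 7.8]
finger_gap: 0.154
```

Emit:
jog_arm --commands '[0,0,-0.11,0,0,0,0,0,0,-0.11,0,0,0,0,0,0,-0.11,0,0,0,0,0,0,-0.11,0,0,-0.2,0,0,0,-0.11,0,0,-0.5,0]'

```text
time_s: 17.72
ee_pos: [0.6312, 0.2148, 0.2093]
tool_rot: [-3.141, -0.001, 1.912]
ft_force: [0.2, 3.8, -4.0]
finger_gap: 0.155
```

Emit:
jog_arm --commands '[0,0,0,0,0,-1.5,0,0,0,0,0,0,-4,0,0,0,0,0,0,-7,0,0,0,0,0,0,-10.5,0,0,0,0,0,0,-10.5,0]'

```text
time_s: 18.13
ee_pos: [0.6346, 0.2147, 0.3224]
tool_rot: [3.13, 0.001, 1.912]
ft_force: [1.4, -0.1, 0.2]
finger_gap: 0.153
```

Emit:
jog_arm --commands '[0,0,0,-2,-2.1,0,0,0,0,0,-4.2,-4.4,0,0,0,0,0,-6.4,-6.8,0,0,0,0,0,-8.6,-9.1,0,0,0,0,0,-10.8,-11.4,0,0]'

```text
time_s: 18.55
ee_pos: [0.5595, 0.0728, 0.3147]
tool_rot: [-3.142, 0.001, 1.912]
ft_force: [0.2, -0.5, -1.0]
finger_gap: 0.155
```

Emit:
jog_arm --commands '[0,0,0,-2.2,-2.3,0,0,0,0,0,-4.4,-4.6,0,0,0,0,0,-6.6,-7,0,0,0,0,0,-9,-9.5,0,0,0,0,0,-10.2,-10.9,0,0]'

```text
time_s: 18.97
ee_pos: [0.4901, -0.0609, 0.3148]
tool_rot: [-3.141, 0.001, 1.911]
ft_force: [0.3, 0.5, -0.8]
finger_gap: 0.156
```

```bash
python3 -c "
from h import *
s=st(); b=pot(); plan([b[0]-.034,b[1]+.034,.142])
im,d,P=grab('wrist','w6.png')
# tab positions inside pot
m=(np.hypot(P[...,0]-.526,P[...,1]+.092)<.085)&(P[...,2]>.085)&(P[...,2]<.112);print(m.sum(),P[m].mean(0))
plan([b[0]-.034,b[1]+.034,.142])
"
```

```text
{'time_s': 18.9667, 'qpos': [-0.1472, 0.216, 1.9039, -0.0014, 1.0221, -0.4866], 'ee_pos': [0.4901, -0.0609, 0.3148], 'tool_rot': [-3.1406, 0.0008, 1.911], 'ft_force': [0.3203, 0.457, -0.7934], 'finger_gap': 0.1556}
pot [ 0.5255 -0.0925] n 286 285
pos [ 0.4891 -0.0621  0.3147] yaw 1.91 -> turn [-0.002  0.001 -0.   ] shift [ 0.28  0.38 17.27] calls 0.86 rows 4.3 q6 -0.46
1279 [ 0.55887935 -0.05707369  0.09844758]
pos [ 0.4903 -0.0607  0.3149] yaw 1.909 -> turn [-0.001  0.001 -0.   ] shift [ 0.18  0.2  17.29] calls 0.86 rows 4.3 q6 -0.46
```

Emit:
jog_arm --commands '[0,0,0,0.1,0.2,3,0,0,0,0,0.1,0.2,7,0,0,0,0,0.1,0.2,11,0,0,0,0,0.1,0.2,14,0,0,0,0,0.1,0.2,15.8,0]'

```text
time_s: 19.48
ee_pos: [0.4923, -0.0561, 0.1538]
tool_rot: [-3.138, -0.002, 1.912]
ft_force: [0.3, -0.3, -0.2]
finger_gap: 0.156
```

Emit:
jog_arm --commands '[0,0,0,0,0,0.5,0,0,0,0,0,0,1,0,0,0,0,0,0,1.6,0,0,0,0,0,0,1.7,0,0,0,0,0,0,1.7,0]'

```text
time_s: 19.9
ee_pos: [0.4943, -0.0569, 0.1415]
tool_rot: [3.14, 0.001, 1.912]
ft_force: [-2.6, -0.3, 3.0]
finger_gap: 0.155
```

Emit:
jog_arm --commands '[0,0,0,0,0,0,0,0,0,0,0,0,0,30,0,0,0,0,0,0,30,0,0,0,0,0,0,30,0,0,0,0,0,0,30]'

```text
time_s: 20.32
ee_pos: [0.4938, -0.0569, 0.1402]
tool_rot: [3.141, 0.0, 1.912]
ft_force: [-0.3, 0.4, -0.4]
finger_gap: 0.302
```

Emit:
jog_arm --commands '[0,0,0,0,0,-2,30,0,0,0,0,0,-5,30,0,0,0,0,0,-9,30,0,0,0,0,0,-13,60,0,0,0,0,0,-16.2,100]'

```text
time_s: 20.73
ee_pos: [0.4937, -0.0569, 0.3046]
tool_rot: [3.14, 0.001, 1.912]
ft_force: [1.5, -0.3, -0.5]
finger_gap: 0.57
```

```bash
cat >> h.py <<'E'
def inpot(P,b=(.526,-.092)):
    m=((np.hypot(P[...,0]-b[0],P[...,1]-b[1])<.085)&(P[...,2]>.085)&(P[...,2]<.125)).astype(np.uint8)
    n,l,s,c=cv2.connectedComponentsWithStats(m)
    for i in range(1,n):
        if s[i,4]>150: print('tab in pot',P[l==i].mean(0).round(3),s[i,4],'max z',P[l==i][:,2].max().round(3))
E
python3 -c "
from h import *
s=st(); im,d,P=grab('wrist','w7.png'); inpot(P)
st(); steps([.579,.3935,.3015],np.radians(111),3)
"
```

```text
{'time_s': 20.7333, 'qpos': [-0.1387, 0.2334, 1.9082, -0.0, 0.9982, -0.4797], 'ee_pos': [0.4937, -0.0569, 0.3046], 'tool_rot': [3.1401, 0.0008, 1.9118], 'ft_force': [1.4585, -0.3068, -0.509], 'finger_gap': 0.5695}
tab in pot [ 0.484 -0.046  0.112] 3761 max z 0.122
tab in pot [ 0.501 -0.067  0.1  ] 1107 max z 0.103
tab in pot [ 0.563 -0.063  0.099] 1317 max z 0.104
{'time_s': 20.7833, 'qpos': [-0.1386, 0.227, 1.9018, 0.0, 1.002, -0.4797], 'ee_pos': [0.4963, -0.0572, 0.3102], 'tool_rot': [3.132, 0.005, 1.9119], 'ft_force': [2.1175, -0.6254, 4.0307], 'finger_gap': 0.6581}
from [ 0.4963 -0.0572  0.3102] 1.912 call mm 153.0 q6 end 0.23
0 turn -0.008 shift [13.24  7.62  0.29]
1 turn -0.008 shift [13.17  7.73  0.29]
2 turn -0.008 shift [13.11  7.85  0.29]
```

```bash
python3 -c "
from h import *
st(); pot(); im,d,P=grab('wrist','w8.png'); inpot(P,(.53,-.1))
im,d,P=grab('top')
m=(np.hypot(P[...,0]-.536,P[...,1]+.372)<.14)&(P[...,2]>.012)&(P[...,2]<.03);q=P[m];print('lid',len(q),np.median(q[:,2]),cv2.minEnclosingCircle((q[:,:2]*1000).astype(np.float32)))
st()"
```

```text
{'time_s': 20.7833, 'qpos': [-0.1386, 0.227, 1.9018, 0.0, 1.002, -0.4797], 'ee_pos': [0.4963, -0.0572, 0.3102], 'tool_rot': [3.132, 0.005, 1.9119], 'ft_force': [2.1175, -0.6254, 4.0307], 'finger_gap': 0.6581}
pot [ 0.5385 -0.111 ] n 242 241
tab in pot [ 0.487 -0.053  0.111] 3776 max z 0.122
tab in pot [ 0.52  -0.082  0.1  ] 1236 max z 0.107
tab in pot [ 0.581 -0.091  0.098] 1486 max z 0.104
lid 5107 0.016416889225356668 ((529.7002563476562, -368.1554260253906), 107.90764617919922)
{'time_s': 20.9333, 'qpos': [-0.1387, 0.2358, 1.9102, 0.0, 0.9932, -0.4797], 'ee_pos': [0.4937, -0.0569, 0.3027], 'tool_rot': [3.1395, 0.0011, 1.9118], 'ft_force': [0.7017, 0.0771, -0.6705], 'finger_gap': 0.905}
```

View pics/w8.png

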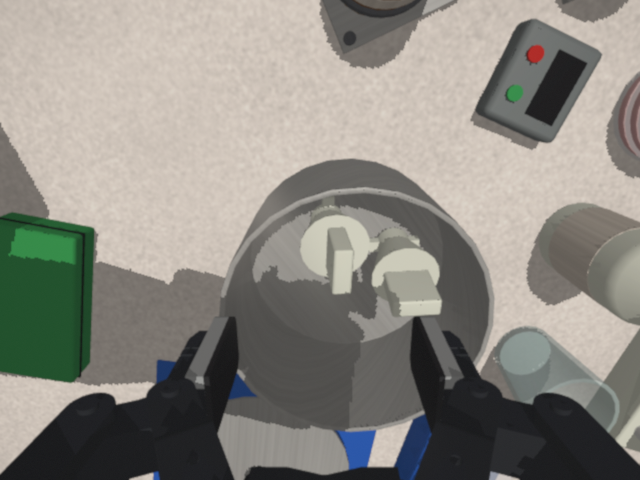

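The pot is being knocked right now and is sliding towards about (0.545,-0.12). Both stoppers are still upright in it, with tabs at (340,258) and (415,292). I'll go on to j1 and re-measure the pot later.

Emit:
jog_arm --commands '[0,0,0,2.6,1.5,0,100,0,0,0,5.3,3.1,0,100,0,0,0,8,4.7,0,100,0,0,0,10.7,6.3,0,100,0,0,0,13.2,7.7,0,100]'

```text
time_s: 21.35
ee_pos: [0.5211, 0.0947, 0.2998]
tool_rot: [-3.138, -0.001, 1.912]
ft_force: [1.1, -0.7, -0.0]
finger_gap: 0.997
```

Emit:
jog_arm --commands '[0,0,0,2.6,1.5,0,100,0,0,0,5.3,3.1,0,100,0,0,0,8,4.7,0,100,0,0,0,10.7,6.3,0,100,0,0,0,13.2,7.7,0,100]'

```text
time_s: 21.77
ee_pos: [0.5496, 0.2449, 0.2993]
tool_rot: [-3.138, 0.0, 1.912]
ft_force: [-0.3, 0.9, 0.8]
finger_gap: 0.998
```

Emit:
jog_arm --commands '[0,0,0,2.6,1.5,0,100,0,0,0,5.3,3.1,0,100,0,0,0,8,4.7,0,100,0,0,0,11,6.4,0,100,0,0,0,13.2,7.7,0,100]'

```text
time_s: 22.18
ee_pos: [0.578, 0.3956, 0.2989]
tool_rot: [-3.138, 0.0, 1.912]
ft_force: [-0.0, -0.7, -0.2]
finger_gap: 0.998
```

```bash
python3 -c "
from h import *
tab([.579,.3935]); pot((.545,-.12)); st()
"
```

```text
{'time_s': 22.1833, 'qpos': [0.5831, 0.5404, 1.4492, 0.0005, 1.1556, 0.2412], 'ee_pos': [0.578, 0.3956, 0.2989], 'tool_rot': [-3.138, 0.0004, 1.9125], 'ft_force': [-0.0239, -0.658, -0.2062], 'finger_gap': 0.9975}
all 2097 z 0.1647 [578.9 394.8] [14.  36.2] 21.5 pca 111.4
top 1757 z 0.1649 [578.9 394.8] [14.  36.1] 21.5 pca 111.4
pot [ 0.539  -0.1105] n 511 509
{'time_s': 22.2833, 'qpos': [0.5844, 0.5412, 1.4481, 0.0008, 1.1547, 0.24], 'ee_pos': [0.5781, 0.3968, 0.2988], 'tool_rot': [-3.139, -0.0001, 1.9149], 'ft_force': [0.7388, -0.1263, -0.4059], 'finger_gap': 1.0007}
```

Emit:
jog_arm --commands '[0,0,-0.033,-0.1,0,4,100,0,0,-0.033,-0.1,0,8,100,0,0,-0.033,-0.1,0,9.4,100,0,0,-0.033,-0.1,0,9.4,100,0,0,-0.033,-0.1,0,9.4,30]'

```text
time_s: 22.7
ee_pos: [0.5787, 0.3918, 0.2069]
tool_rot: [-3.139, 0.001, 1.944]
ft_force: [0.2, 0.6, 1.3]
finger_gap: 0.884
```

Emit:
jog_arm --commands '[0,0,0,0,0,0,0,0,0,0,0,0,0,0,0,0,0,0,0,0,0,0,0,0,0,0,0,0,0,0,0,0,0,0,0]'

```text
time_s: 23.12
ee_pos: [0.5793, 0.3928, 0.2092]
tool_rot: [3.14, -0.0, 1.945]
ft_force: [-1.3, -2.0, 20.9]
finger_gap: 0.156
```

Emit:
jog_arm --commands '[0,0,0,0,0,0,0,0,0,-0.12,0,0,0,0,0,0,-0.24,0,0,0,0,0,0,-0.36,0,0,0,0,0,0,-0.48,0,0,0,0]'

```text
time_s: 23.53
ee_pos: [0.5799, 0.3932, 0.2093]
tool_rot: [3.138, 0.001, 2.43]
ft_force: [2.2, 1.2, 5.2]
finger_gap: 0.153
```

Emit:
jog_arm --commands '[0,0,-0.12,0,0,0,0,0,0,-0.24,0,0,0,0,0,0,-0.36,0,0,0,0,0,0,-0.48,0,0,0,0,0,0,-0.6,0,0,0,0]'

```text
time_s: 23.95
ee_pos: [0.5802, 0.3942, 0.2094]
tool_rot: [3.137, 0.003, 3.03]
ft_force: [1.3, 5.8, 2.1]
finger_gap: 0.156
```

Emit:
jog_arm --commands '[0,0,-0.11,0,0,0,0,0,0,-0.11,0,0,0,0,0,0,-0.11,0,0,0,0,0,0,-0.11,0,0,-0.2,0,0,0,-0.11,0,0,-0.5,0]'

```text
time_s: 24.37
ee_pos: [0.5793, 0.3942, 0.213]
tool_rot: [3.138, 0.002, 3.134]
ft_force: [1.0, 6.3, -3.8]
finger_gap: 0.154
```

```bash
python3 -c "
from h import *
st()
"
```

```text
{'time_s': 24.3667, 'qpos': [0.5798, 0.6312, 1.506, 0.0025, 1.0012, -0.9849], 'ee_pos': [0.5793, 0.3942, 0.213], 'tool_rot': [3.1381, 0.0015, 3.1341], 'ft_force': [1.0368, 6.2807, -3.7568], 'finger_gap': 0.1539}
```

Emit:
jog_arm --commands '[0,0,0,0,0,-1.5,0,0,0,0,0,0,-4,0,0,0,0,0,0,-7,0,0,0,0,0,0,-10.5,0,0,0,0,0,0,-10.5,0]'

```text
time_s: 24.78
ee_pos: [0.5813, 0.3942, 0.3257]
tool_rot: [3.135, 0.009, 3.135]
ft_force: [1.4, 1.2, 0.6]
finger_gap: 0.154
```

Emit:
jog_arm --commands '[0,0,0,0.4,-3,0,0,0,0,0,0.9,-6.5,0,0,0,0,0,1.4,-10.3,0,0,0,0,0,1.9,-14.1,0,0,0,0,0,2.4,-18,0,0]'

```text
time_s: 25.2
ee_pos: [0.553, 0.2114, 0.3177]
tool_rot: [-3.142, -0.0, 3.136]
ft_force: [0.8, 0.4, -1.1]
finger_gap: 0.156
```

Emit:
jog_arm --commands '[0,0,0,0.5,-3.6,0,0,0,0,0,1,-7.2,0,0,0,0,0,1.4,-10.8,0,0,0,0,0,1.9,-14.4,0,0,0,0,0,2.3,-18,0,0]'

```text
time_s: 25.62
ee_pos: [0.5288, 0.0314, 0.3179]
tool_rot: [-3.142, 0.0, 3.135]
ft_force: [-0.5, 0.4, -0.6]
finger_gap: 0.153
```

Emit:
jog_arm --commands '[0,0,0,0.5,-3.6,0,0,0,0,0,1,-7.2,0,0,0,0,0,1.4,-10.8,0,0,0,0,0,1.6,-12.5,0,0,0,0,0,1.6,-12.5,0,0]'

```text
time_s: 26.03
ee_pos: [0.5121, -0.095, 0.3179]
tool_rot: [-3.141, 0.0, 3.131]
ft_force: [0.3, -0.0, -1.3]
finger_gap: 0.154
```

```bash
python3 -c "
from h import *
st(); im,d,P=grab('wrist','w9.png'); inpot(P,(.539,-.1105)); pot((.539,-.11)); st()
"
```

```text
{'time_s': 26.0333, 'qpos': [-0.2059, 0.2529, 1.846, -0.0009, 1.0424, -1.7658], 'ee_pos': [0.5121, -0.095, 0.3179], 'tool_rot': [-3.1408, 0.0001, 3.1312], 'ft_force': [0.3225, -0.0218, -1.2592], 'finger_gap': 0.1536}
tab in pot [ 0.507 -0.077  0.099] 1143 max z 0.103
pot [ 0.5395 -0.1115] n 267 267
{'time_s': 26.1333, 'qpos': [-0.2011, 0.2529, 1.8461, 0.0005, 1.0427, -1.7635], 'ee_pos': [0.5125, -0.0923, 0.3178], 'tool_rot': [3.1412, -0.0001, 3.1329], 'ft_force': [-0.0387, -0.6483, -0.438], 'finger_gap': 0.1563}
```

View pics/w9.png

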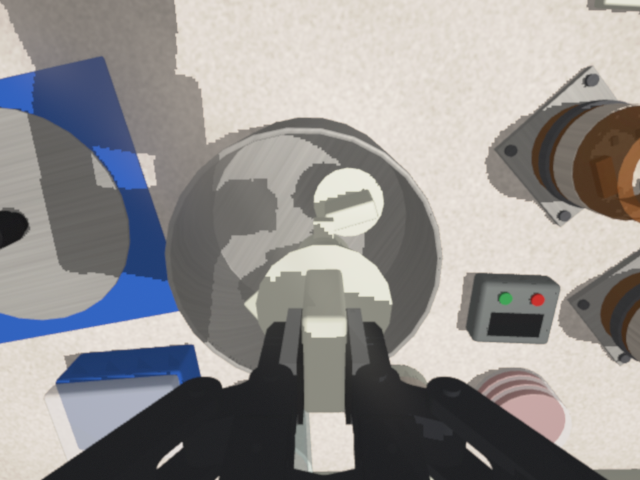

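The second stopper is upright (tab at 350,210), the lid is on the mat (knob at 5,228), and the first stopper is hidden behind the held one. I'll move over the free slot and look there.

Emit:
jog_arm --commands '[0,0,0,0.3,-2.5,0,0,0,0,0,0.3,-5,0,0,0,0,0,0.3,-5.5,0,0,0,0,0,0.3,-5.5,0,0,0,0,0,0.3,-5.5,0,0]'

```text
time_s: 26.55
ee_pos: [0.5095, -0.1458, 0.3177]
tool_rot: [3.141, -0.0, 3.135]
ft_force: [0.5, 0.7, -1.0]
finger_gap: 0.156
```

```bash
python3 -c "
from h import *
s=st(); im,d,P=grab('wrist','w10.png'); inpot(P,(.5395,-.1115)); im,d,P=grab('top'); inpot(P,(.5395,-.1115)); im,d,P=grab('scene','s2.png');inpot(P,(.5395,-.1115)); st()
"
```

```text
{'time_s': 26.55, 'qpos': [-0.3014, 0.267, 1.8269, 0.0007, 1.0481, -1.866], 'ee_pos': [0.5095, -0.1458, 0.3177], 'tool_rot': [3.1409, -0.0003, 3.1351], 'ft_force': [0.4557, 0.7322, -1.0446], 'finger_gap': 0.1565}
tab in pot [ 0.508 -0.079  0.099] 1296 max z 0.103
{'time_s': 26.7, 'qpos': [-0.3011, 0.2667, 1.8271, 0.0003, 1.0481, -1.8666], 'ee_pos': [0.5094, -0.1457, 0.3178], 'tool_rot': [3.1412, -0.0002, 3.1361], 'ft_force': [0.6209, -0.4023, -1.1466], 'finger_gap': 0.153}
```

View pics/w10.png

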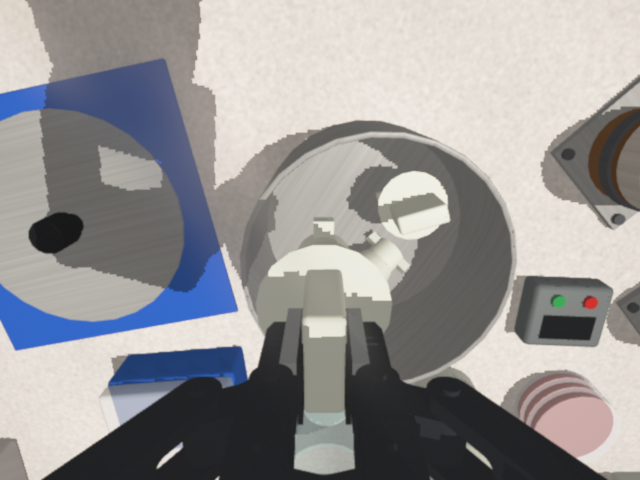

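The first stopper has toppled inside the pot during the knock: its foot is near (385,250), with its body hidden behind the held stopper. I'll step aside to see it.

Emit:
jog_arm --commands '[0,0,0,0,3,0,0,0,0,0,0,7,0,0,0,0,0,0,11,0,0,0,0,0,0,14,0,0,0,0,0,0,14,0,0]'

```text
time_s: 27.12
ee_pos: [0.5098, -0.0018, 0.318]
tool_rot: [3.14, -0.0, 3.139]
ft_force: [-0.4, 0.2, -1.3]
finger_gap: 0.155
```

```bash
python3 -c "
from h import *
s=st(); im,d,P=grab('wrist','w11.png'); b=(.5395,-.1115)
K,T=cam('wrist')
v=np.array([P[150+20*i,20+20*j] for i in range(1) for j in range(1)])
m=(np.hypot(P[...,0]-b[0],P[...,1]-b[1])<.085)&(P[...,2]>.015)&(P[...,2]<.115)
h=np.full((18,18),0.)
for x,y,z in P[m]:
    i=int((x-b[0]+.09)/.01); j=int((y-b[1]+.09)/.01); h[i,j]=max(h[i,j],z)
print('rows x from +.09 down, cols y from +.09 (left) to -.09; mm'); print((h[::-1,::-1]*1000).astype(int))
C=im[:,:].copy(); cv2.imwrite('pics/c11.png',C[60:420,0:480,::-1])
"
```

```text
{'time_s': 27.1167, 'qpos': [-0.0277, 0.2362, 1.8685, 0.002, 1.0371, -1.5973], 'ee_pos': [0.5098, -0.0018, 0.318], 'tool_rot': [3.1399, -0.0002, 3.1393], 'ft_force': [-0.4026, 0.2, -1.2938], 'finger_gap': 0.1551}
rows x from +.09 down, cols y from +.09 (left) to -.09; mm
[[  0   0   0   0   0   0   0   0   0   0   0  66   0   0   0   0   0   0]
 [  0   0   0   0   0   0   0   0   0   0  67  73  74   0   0   0   0   0]
 [  0   0   0   0   0   0   0  40  62  61  68  70  69  68  62   0   0   0]
 [  0   0   0   0   0   0   0  54  67  65  61  61  61  63  61   0   0   0]
 [  0   0   0   0   0  28  42  56  66  67  52  54  54  53   0   0   0   0]
 [  0   0   0   0  32  34  41  52  61  68  65  45   0   0   0   0   0   0]
 [  0   0   0   0   0  32  39  47  53  59  61  57   0   0   0   0   0   0]
 [  0   0   0   0   0  30  35  35  39  29   0   0   0   0   0   0   0   0]
 [  0   0   0   0   0   0   0   0  16   0   0   0   0   0   0   0   0   0]
 [  0   0   0  62  63  63  62  61   0   0   0   0   0   0   0   0   0   0]
 [  0   0   0  62  62  62 101  99   0   0   0   0   0   0   0   0   0   0]
 [  0   0  62 101 102 102 103 102  62   0   0   0   0   0   0   0   0   0]
 [  0   0  62 102 103 102 102 101  61   0   0   0   0   0   0   0   0   0]
 [  0   0   0  62 101  63  62  63  61   0   0   0   0   0   0   0   0   0]
 [  0   0   0  61  62  62  62  62   0   0   0   0   0   0   0   0   0   0]
 [  0   0   0   0   0   0   0   0   0   0   0   0   0   0   0   0   0   0]
 [  0   0   0   0   0   0   0   0   0   0   0   0   0   0   0   0   0   0]
 [  0   0   0   0   0   0   0   0   0   0   0   0   0   0   0   0   0   0]]
```

View pics/w11.png

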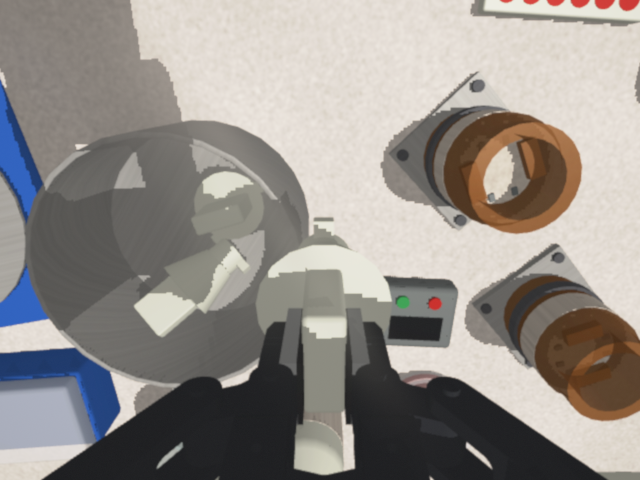

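The fallen stopper lies on the pot's far (+x) side, tab at (165,305) and foot at (245,265), with its highest point about 74 mm. The quadrant at relative (-x,-y) is free, so I'll place this one there, close to the wall.

Emit:
jog_arm --commands '[0,0,-0.12,0.3,-3,0,0,0,0,-0.24,0.6,-6.5,0,0,0,0,-0.36,0.9,-10,0,0,0,0,-0.48,1.2,-13,0,0,0,0,-0.6,1.2,-14.9,0,0]'

```text
time_s: 27.58
ee_pos: [0.4966, -0.1585, 0.318]
tool_rot: [-3.141, -0.001, -2.543]
ft_force: [0.7, 0.1, -1.3]
finger_gap: 0.153
```

```bash
python3 -c "
from h import *
s=st(); pot((.539,-.11)); pot((.539,-.11)); plan([.4975,-.1515,.145])"
```

```text
{'time_s': 27.5833, 'qpos': [-0.3314, 0.2534, 1.8451, -0.001, 1.043, -2.5001], 'ee_pos': [0.4966, -0.1585, 0.318], 'tool_rot': [-3.1409, -0.0006, -2.5433], 'ft_force': [0.6585, 0.0503, -1.3046], 'finger_gap': 0.153}
pot [ 0.539  -0.1115] n 372 369
pot [ 0.5392 -0.111 ] n 376 372
pos [ 0.4971 -0.1588  0.318 ] yaw -2.548 -> turn [-0.001 -0.     0.   ] shift [-0.44  0.6  17.3 ] calls 0.87 rows 4.3 q6 3.82
```

Emit:
jog_arm --commands '[0,0,0,-0.4,0.6,1,0,0,0,0,-0.4,0.6,5,0,0,0,0,-0.4,0.6,9,0,0,0,0,-0.4,0.6,13,0,0,0,0,-0.4,0.6,15.5,0]'

```text
time_s: 28.1
ee_pos: [0.4953, -0.1464, 0.1592]
tool_rot: [3.138, -0.002, -2.55]
ft_force: [-0.8, -0.4, -1.0]
finger_gap: 0.156
```

Emit:
jog_arm --commands '[0,0,0,0,0,0.5,0,0,0,0,0,0,1,0,0,0,0,0,0,1.6,0,0,0,0,0,0,1.7,0,0,0,0,0,0,1.7,0]'

```text
time_s: 28.52
ee_pos: [0.498, -0.1486, 0.147]
tool_rot: [-3.14, 0.001, -2.549]
ft_force: [-0.1, -0.0, -1.1]
finger_gap: 0.153
```

Emit:
jog_arm --commands '[0,0,0,0,0,0.2,0,0,0,0,0,0,0.3,0,0,0,0,0,0,0.3,0,0,0,0,0,0,0.3,0,0,0,0,0,0,0.3,0]'

```text
time_s: 28.93
ee_pos: [0.4984, -0.149, 0.1452]
tool_rot: [-3.139, 0.002, -2.549]
ft_force: [-1.8, 1.5, 13.2]
finger_gap: 0.151
```

Emit:
jog_arm --commands '[0,0,0,0,0,0,30,0,0,0,0,0,0,30,0,0,0,0,0,0,30,0,0,0,0,0,0,30,0,0,0,0,0,0,30]'

```text
time_s: 29.35
ee_pos: [0.4973, -0.1487, 0.1429]
tool_rot: [-3.142, 0.0, -2.549]
ft_force: [0.0, 0.5, 0.2]
finger_gap: 0.304
```

Emit:
jog_arm --commands '[0,0,0,0,0,-2,30,0,0,0,0,0,-5,30,0,0,0,0,0,-9,30,0,0,0,0,0,-13,60,0,0,0,0,0,-16,100]'

```text
time_s: 29.77
ee_pos: [0.4976, -0.1487, 0.3058]
tool_rot: [-3.14, 0.001, -2.548]
ft_force: [1.4, -1.1, 0.5]
finger_gap: 0.572
```

```bash
python3 -c "
from h import *
s=st(); im,d,P=grab('wrist','w12.png'); inpot(P,(.539,-.1115)); s=st()
import h
s=dict(s); s['tool_rot']=[np.pi,0,s['tool_rot'][2]+2*np.pi]
class M: pass
M.get_state=staticmethod(lambda:s); h.manip=M
steps([.404,.3355,.3015],np.radians(27),6)
"
```

```text
{'time_s': 29.7667, 'qpos': [-0.3134, 0.2654, 1.8611, 0.0, 1.0132, -2.4773], 'ee_pos': [0.4976, -0.1487, 0.3058], 'tool_rot': [-3.1401, 0.0012, -2.5485], 'ft_force': [1.4123, -1.084, 0.4706], 'finger_gap': 0.5723}
tab in pot [ 0.496 -0.153  0.1  ] 1159 max z 0.104
tab in pot [ 0.508 -0.08   0.098] 1281 max z 0.103
{'time_s': 29.8167, 'qpos': [-0.3134, 0.2596, 1.8553, 0.0, 1.0164, -2.4773], 'ee_pos': [0.4999, -0.1495, 0.311], 'tool_rot': [-3.1334, 0.0064, -2.5484], 'ft_force': [2.4757, -0.8614, 4.4038], 'finger_gap': 0.6587}
from [ 0.4999 -0.1495  0.311 ] 3.735 call mm 82.0 q6 end 1.79
0 turn 0.544 shift [-3.19  7.6   0.16]
1 turn 0.544 shift [1.2  8.15 0.16]
2 turn 0.544 shift [5.24 6.36 0.16]
3 turn 0.544 shift [7.78 2.72 0.16]
4 turn 0.544 shift [ 8.06 -1.69  0.16]
5 turn 0.544 shift [ 6.02 -5.62  0.16]
```

Both stoppers stand upright. For the last one, a spot at relative (0.012,-0.057) looks free for standing it. On to j4.

Emit:
jog_arm --commands '[0,0,0.12,-0.8,1.9,0,100,0,0,0.24,-1.6,3.8,0,100,0,0,0.36,-2.4,5.7,0,100,0,0,0.48,-3.2,7.6,0,100,0,0,0.544,-3.2,7.6,0,100]'

```text
time_s: 30.23
ee_pos: [0.4801, -0.0653, 0.3024]
tool_rot: [3.14, -0.001, -3.097]
ft_force: [0.6, 0.5, -0.7]
finger_gap: 0.999
```

Emit:
jog_arm --commands '[0,0,0.12,0.3,2,0,100,0,0,0.24,0.6,4.1,0,100,0,0,0.36,0.9,6.1,0,100,0,0,0.48,1.2,8.1,0,100,0,0,0.544,1.2,8.1,0,100]'

```text
time_s: 30.65
ee_pos: [0.4644, 0.0148, 0.3024]
tool_rot: [3.141, -0.001, 2.642]
ft_force: [-0.7, -0.1, -0.3]
finger_gap: 1.0
```

Emit:
jog_arm --commands '[0,0,0.12,1.3,1.6,0,100,0,0,0.24,2.6,3.2,0,100,0,0,0.36,3.9,4.8,0,100,0,0,0.48,5.2,6.4,0,100,0,0,0.544,5.2,6.4,0,100]'

```text
time_s: 31.07
ee_pos: [0.4492, 0.0959, 0.3025]
tool_rot: [-3.141, -0.001, 2.098]
ft_force: [-0.6, -0.4, 0.5]
finger_gap: 1.004
```

Emit:
jog_arm --commands '[0,0,0.12,2,0.7,0,100,0,0,0.24,4,1.4,0,100,0,0,0.36,6,2.1,0,100,0,0,0.48,7.8,2.7,0,100,0,0,0.544,7.8,2.7,0,100]'

```text
time_s: 31.48
ee_pos: [0.4331, 0.1768, 0.3026]
tool_rot: [-3.141, -0.001, 1.555]
ft_force: [0.3, -1.3, 0.4]
finger_gap: 0.998
```

Emit:
jog_arm --commands '[0,0,0.12,2,-0.4,0,100,0,0,0.24,4,-0.8,0,100,0,0,0.36,6,-1.3,0,100,0,0,0.48,8,-1.7,0,100,0,0,0.544,8,-1.7,0,100]'

```text
time_s: 31.9
ee_pos: [0.4172, 0.2572, 0.3026]
tool_rot: [-3.141, -0.001, 1.01]
ft_force: [0.2, 0.1, -0.3]
finger_gap: 1.004
```

Emit:
jog_arm --commands '[0,0,0.12,1.5,-1.4,0,100,0,0,0.24,3,-2.8,0,100,0,0,0.36,4.5,-4.2,0,100,0,0,0.48,6,-5.6,0,100,0,0,0.544,6,-5.6,0,100]'

```text
time_s: 32.32
ee_pos: [0.4013, 0.3379, 0.3026]
tool_rot: [-3.141, -0.001, 0.466]
ft_force: [0.5, 0.5, 0.3]
finger_gap: 1.0
```

Emit:
jog_arm --commands '[0,0,0,0,0,0,100,0,0,0,0,0,0,100]'

```text
time_s: 32.48
ee_pos: [0.4014, 0.3352, 0.3024]
tool_rot: [3.141, 0.001, 0.474]
ft_force: [-0.4, -0.1, -0.2]
finger_gap: 0.999
```

```bash
python3 -c "
from h import *
tab([.404,.3355]); st()
"
```

```text
{'time_s': 32.4833, 'qpos': [0.6729, 0.2761, 1.8551, -0.0001, 1.0114, 1.7702], 'ee_pos': [0.4014, 0.3352, 0.3024], 'tool_rot': [3.1413, 0.0009, 0.4736], 'ft_force': [-0.4478, -0.1379, -0.2234], 'finger_gap': 0.9988}
all 2053 z 0.1647 [404.6 337.1] [36.3 14. ] 25.6 pca -154.6
top 1738 z 0.1649 [404.6 337.1] [36.3 14. ] 25.6 pca -154.7
{'time_s': 32.5333, 'qpos': [0.6724, 0.2758, 1.8553, -0.0001, 1.0115, 1.7702], 'ee_pos': [0.4015, 0.3349, 0.3025], 'tool_rot': [3.1413, 0.0009, 0.4731], 'ft_force': [0.0644, 0.0727, -0.9184], 'finger_gap': 1.0064}
```

Emit:
jog_arm --commands '[0,0,0.028,0.4,0,4,100,0,0,0.028,0.4,0,8,100,0,0,0.028,0.4,0,9.7,100,0,0,0.028,0.4,0,9.7,100,0,0,0.028,0.4,0,9.7,30]'

```text
time_s: 32.95
ee_pos: [0.4052, 0.3364, 0.2054]
tool_rot: [3.141, 0.002, 0.443]
ft_force: [-0.3, 0.1, 1.4]
finger_gap: 0.884
```

Emit:
jog_arm --commands '[0,0,0,0,0,0,0,0,0,0,0,0,0,0,0,0,0,0,0,0,0,0,0,0,0,0,0,0,0,0,0,0,0,0,0]'

```text
time_s: 33.37
ee_pos: [0.4056, 0.3373, 0.2068]
tool_rot: [-3.141, -0.002, 0.443]
ft_force: [-0.5, 0.7, 2.9]
finger_gap: 0.154
```

Emit:
jog_arm --commands '[0,0,0,0,0,0,0,0,0,-0.12,0,0,0,0,0,0,-0.24,0,0,0,0,0,0,-0.36,0,0,0,0,0,0,-0.48,0,0,0,0]'

```text
time_s: 33.78
ee_pos: [0.4049, 0.3384, 0.2069]
tool_rot: [-3.139, -0.002, 0.927]
ft_force: [-5.9, 5.9, 8.2]
finger_gap: 0.154
```

Emit:
jog_arm --commands '[0,0,-0.12,0,0,0,0,0,0,-0.24,0,0,0,0,0,0,-0.36,0,0,0,0,0,0,-0.48,0,0,0,0,0,0,-0.6,0,0,0,0]'

```text
time_s: 34.2
ee_pos: [0.4042, 0.3387, 0.2069]
tool_rot: [-3.139, -0.003, 1.526]
ft_force: [-10.6, 8.8, 11.6]
finger_gap: 0.158
```

Emit:
jog_arm --commands '[0,0,-0.11,0,0,0,0,0,0,-0.11,0,0,0,0,0,0,-0.11,0,0,0,0,0,0,-0.11,0,0,-0.2,0,0,0,-0.11,0,0,-0.5,0]'

```text
time_s: 34.62
ee_pos: [0.4038, 0.338, 0.2104]
tool_rot: [-3.139, -0.002, 1.632]
ft_force: [-5.2, 7.3, -6.2]
finger_gap: 0.156
```

Emit:
jog_arm --commands '[0,0,0,0,0,-1.5,0,0,0,0,0,0,-4,0,0,0,0,0,0,-7,0,0,0,0,0,0,-11,0,0,0,0,0,0,-11,0]'

```text
time_s: 35.03
ee_pos: [0.4076, 0.339, 0.3278]
tool_rot: [3.132, -0.006, 1.633]
ft_force: [1.3, 0.7, -0.5]
finger_gap: 0.15
```

```bash
python3 -c "
from h import *
b=pot((.539,-.11)); s=st(); steps([b[0]+.012,b[1]-.057,s['ee_pos'][2]],np.radians(102),3)
"
```

```text
pot [ 0.5393 -0.1107] n 500 496
{'time_s': 35.0833, 'qpos': [0.6713, 0.254, 1.826, 0.0001, 1.0533, 0.6091], 'ee_pos': [0.4068, 0.3384, 0.325], 'tool_rot': [3.1349, -0.0047, 1.633], 'ft_force': [-0.2959, 0.6609, -0.6345], 'finger_gap': 0.1515}
from [0.4068 0.3384 0.325 ] 1.633 call mm 175.0 q6 end -0.5
0 turn -0.049 shift [-17.13   3.76  -0.  ]
1 turn -0.049 shift [-17.3    2.92  -0.  ]
2 turn -0.049 shift [-17.42   2.06  -0.  ]
```

Emit:
jog_arm --commands '[0,0,-0.01,-2.5,0.6,0,0,0,0,-0.02,-6,1.3,0,0,0,0,-0.03,-9.7,2.1,0,0,0,0,-0.04,-13.4,2.9,0,0,0,0,-0.049,-17.1,3.8,0,0]'

```text
time_s: 35.5
ee_pos: [0.4531, 0.1671, 0.3198]
tool_rot: [-3.14, 0.0, 1.683]
ft_force: [1.1, -0.2, -1.0]
finger_gap: 0.153
```

Emit:
jog_arm --commands '[0,0,-0.01,-3.5,0.6,0,0,0,0,-0.02,-7,1.2,0,0,0,0,-0.03,-10.5,1.8,0,0,0,0,-0.04,-14,2.4,0,0,0,0,-0.049,-17.3,2.9,0,0]'

```text
time_s: 35.92
ee_pos: [0.5014, -0.0019, 0.3198]
tool_rot: [-3.14, -0.0, 1.731]
ft_force: [0.4, -0.3, -0.6]
finger_gap: 0.154
```

Emit:
jog_arm --commands '[0,0,-0.01,-3.5,0.4,0,0,0,0,-0.02,-7,0.8,0,0,0,0,-0.03,-11,1.3,0,0,0,0,-0.04,-14.7,1.8,0,0,0,0,-0.049,-17.3,2.1,0,0]'

```text
time_s: 36.33
ee_pos: [0.5502, -0.1703, 0.3197]
tool_rot: [-3.14, -0.0, 1.779]
ft_force: [-0.0, -0.1, 0.0]
finger_gap: 0.151
```

Emit:
jog_arm --commands '[0,0,0,0,0,0,0,0,0,0,0,0,0,0]'

```text
time_s: 36.5
ee_pos: [0.5496, -0.1685, 0.3194]
tool_rot: [-3.14, -0.001, 1.777]
ft_force: [0.2, 0.3, -0.9]
finger_gap: 0.151
```

```bash
python3 -c "
from h import *
s=st(); im,d,P=grab('wrist','w13.png'); b=pot((.539,-.11)); inpot(P,b); s=st(); plan([b[0]+.012,b[1]-.057,.143])
m=(np.hypot(P[...,0]-b[0],P[...,1]-b[1])<.085)&(P[...,2]>.015)&(P[...,2]<.115)
h=np.full((18,18),0.)
for x,y,z in P[m]:
    i=int((x-b[0]+.09)/.01); j=int((y-b[1]+.09)/.01); h[i,j]=max(h[i,j],z)
print((h[::-1,::-1]*1000).astype(int))
"
```

```text
{'time_s': 36.5, 'qpos': [-0.3182, 0.3329, 1.7284, 0.0002, 1.0826, -0.5247], 'ee_pos': [0.5496, -0.1685, 0.3194], 'tool_rot': [-3.1396, -0.0013, 1.7772], 'ft_force': [0.1727, 0.263, -0.9009], 'finger_gap': 0.1508}
pot [ 0.539  -0.1115] n 370 369
tab in pot [ 0.51  -0.076  0.101] 1406 max z 0.104
tab in pot [ 0.499 -0.15   0.1  ] 1205 max z 0.104
{'time_s': 36.6, 'qpos': [-0.3156, 0.3313, 1.7297, 0.0003, 1.0829, -0.5246], 'ee_pos': [0.5493, -0.1667, 0.3198], 'tool_rot': [-3.1397, -0.0014, 1.7796], 'ft_force': [-0.7629, 0.0309, -0.9398], 'finger_gap': 0.1524}
pos [ 0.5493 -0.1667  0.3198] yaw 1.78 -> turn [-0.002 -0.001  0.   ] shift [-0.23  0.16 17.68] calls 0.88 rows 4.4 q6 -0.51
[[  0   0   0   0   0   0   0   0   0   0   0  65   0   0   0   0   0   0]
 [  0   0   0   0   0   0   0   0  50  50  67  74  74  67   0   0   0   0]
 [  0   0   0   0   0   0   0  48  61  62  66  70  70  68  62   0   0   0]
 [  0   0   0   0   0   0   0  55  67  66  60  60  62  62  61   0   0   0]
 [  0   0   0   0  24  30  42  57  67  68  61  52  55  52   0   0   0   0]
 [  0   0   0   0  33  35  42  54  6
[... 239 characters left out ...]
  0   0   0   0   0   0]
 [  0   0   0  62  62  62  62  61   0   0   0   0   0   0   0   0   0   0]
 [  0   0  61  63  62  63 102 100  61   0   0  62  62  62  62   0   0   0]
 [  0   0  62 102 102 103 103 102  62   0  62 102 102 100  62  62   0   0]
 [  0   0  62 102 103 102 102 101  62   0  63 102 103 102  62  62   0   0]
 [  0   0   0  62 100  62  62  62   0   0  62  62 103 103 102  62   0   0]
 [  0   0   0  62  63  63  62  62   0   0  62  62 101 102 102  62   0   0]
 [  0   0   0   0   0   0   0   0   0   0   0  62  62  62  61   0   0   0]
 [  0   0   0   0   0   0   0   0   0   0   0   0   0   0   0   0   0   0]
 [  0   0   0   0   0   0   0   0   0   0   0   0   0   0   0   0   0   0]]
```

View pics/w13.png

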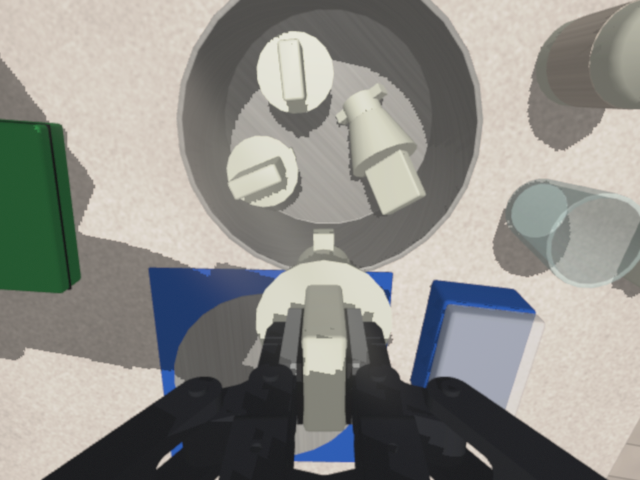

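Two stoppers stand (tabs at 292,70 and 258,180), one lies (375,150), and the spot below centre is free. I'll lower the last one there.

Emit:
jog_arm --commands '[0,0,0,-0.2,0.2,2,0,0,0,0,-0.2,0.2,6,0,0,0,0,-0.2,0.2,10,0,0,0,0,-0.2,0.2,13.5,0,0,0,0,-0.2,0.2,15.8,0]'

```text
time_s: 37.02
ee_pos: [0.5505, -0.1667, 0.1596]
tool_rot: [-3.138, -0.002, 1.782]
ft_force: [-0.2, 0.1, -0.7]
finger_gap: 0.156
```

Emit:
jog_arm --commands '[0,0,0,0,0,0.5,0,0,0,0,0,0,1,0,0,0,0,0,0,1.6,0,0,0,0,0,0,1.8,0,0,0,0,0,0,1.8,0]'

```text
time_s: 37.43
ee_pos: [0.553, -0.1689, 0.1459]
tool_rot: [3.14, 0.001, 1.78]
ft_force: [-1.1, -1.3, -0.1]
finger_gap: 0.151
```

Emit:
jog_arm --commands '[0,0,0,0,0,0.2,0,0,0,0,0,0,0.3,0,0,0,0,0,0,0.3,0,0,0,0,0,0,0.3,0,0,0,0,0,0,0.3,0]'

```text
time_s: 37.85
ee_pos: [0.553, -0.1692, 0.1428]
tool_rot: [3.14, 0.001, 1.78]
ft_force: [-0.6, -0.1, 5.9]
finger_gap: 0.158
```

Emit:
jog_arm --commands '[0,0,0,0,0,0,28,0,0,0,0,0,0,28,0,0,0,0,0,0,28,0,0,0,0,0,0,28,0,0,0,0,0,0,28]'

```text
time_s: 38.27
ee_pos: [0.5524, -0.169, 0.1418]
tool_rot: [-3.141, -0.0, 1.78]
ft_force: [0.1, 0.0, -0.0]
finger_gap: 0.279
```

Emit:
jog_arm --commands '[0,0,0,0,0,-2,28,0,0,0,0,0,-5,28,0,0,0,0,0,-9,28,0,0,0,0,0,-13,60,0,0,0,0,0,-16.5,100]'

```text
time_s: 38.68
ee_pos: [0.5524, -0.1689, 0.3092]
tool_rot: [3.141, 0.0, 1.78]
ft_force: [0.3, 0.0, 0.0]
finger_gap: 0.555
```

```bash
python3 -c "
from h import *
s=st(); im,d,P=grab('wrist','w14.png'); b=pot((.539,-.11)); inpot(P,b)
im,d,P=grab('top','t3.png'); m=(P[...,2]>.03)&(P[...,2]<.07)&(np.hypot(P[...,0]-.536,P[...,1]+.372)<.08); print('knob',P[m].mean(0),m.sum())
s=st(); steps([.535,-.3745,.30],s['tool_rot'][2],1); steps([.535,-.3745,.30],.8,2)
"
```

```text
{'time_s': 38.6833, 'qpos': [-0.3174, 0.3478, 1.7326, 0.0, 1.0606, -0.5264], 'ee_pos': [0.5524, -0.1689, 0.3092], 'tool_rot': [3.1411, 0.0003, 1.7798], 'ft_force': [0.2749, 0.0435, 0.0205], 'finger_gap': 0.5551}
pot [ 0.539  -0.1115] n 373 372
tab in pot [ 0.51  -0.076  0.1  ] 1530 max z 0.103
tab in pot [ 0.499 -0.15   0.1  ] 1292 max z 0.104
tab in pot [ 0.554 -0.17   0.1  ] 1100 max z 0.103
knob [ 0.52822304 -0.36220253  0.03541273] 8
{'time_s': 38.8333, 'qpos': [-0.3174, 0.3468, 1.7314, 0.0, 1.0567, -0.5264], 'ee_pos': [0.5538, -0.1694, 0.3102], 'tool_rot': [3.1358, 0.0034, 1.7798], 'ft_force': [-0.7359, 0.1044, -0.238], 'finger_gap': 0.8085}
from [ 0.5538 -0.1694  0.3102] 1.78 call mm 206.0 q6 end -0.82
0 turn -0.0 shift [-19.67  -6.1    1.02]
from [ 0.5538 -0.1694  0.3102] 1.78 call mm 103.0 q6 end 0.16
0 turn 0.49 shift [-9.84 -3.05  0.51]
1 turn 0.49 shift [-10.11   1.94   0.51]
```

View pics/w14.png

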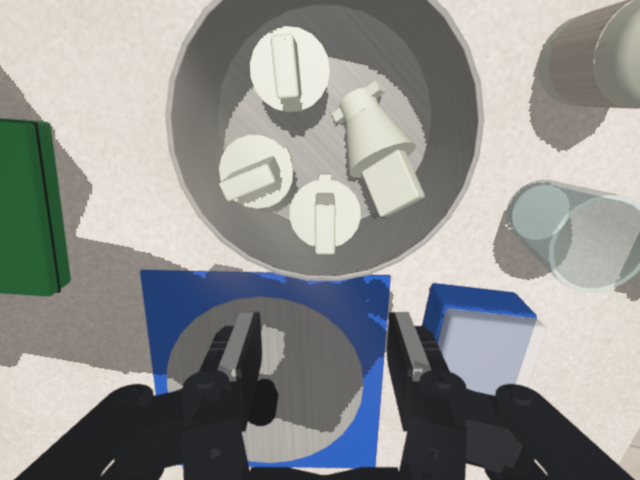

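All four stoppers are inside: three standing with tabs at (285,65), (250,180) and (325,222), and one lying at (375,150). The tops are below the 112 mm boss level. Now the lid.

Emit:
jog_arm --commands '[0,0,0,-3,-1,0,100,0,0,0,-6.5,-2,0,100,0,0,0,-10,-3,0,100,0,0,0,-13.5,-4,0,100,0,0,0,-17,-5.1,0,100]'

```text
time_s: 39.25
ee_pos: [0.537, -0.3469, 0.305]
tool_rot: [-3.14, -0.002, 1.78]
ft_force: [1.1, 0.5, 0.2]
finger_gap: 0.997
```

Emit:
jog_arm --commands '[0,0,0,-2.7,-0.9,1,100,0,0,0,-2.7,-0.9,4,100,0,0,0,-2.7,-0.9,8,100,0,0,0,-2.7,-0.9,8,100,0,0,0,-2.7,-0.9,8,100]'

```text
time_s: 39.67
ee_pos: [0.5328, -0.3729, 0.2235]
tool_rot: [-3.136, -0.006, 1.78]
ft_force: [0.6, 0.2, 0.5]
finger_gap: 0.998
```

```bash
python3 -c "
from h import *
s=st(); im,d,P=grab('wrist','w15.png'); c=(.535,-.3745)
m=(np.hypot(P[...,0]-c[0],P[...,1]-c[1])<.05)&(P[...,2]>.035)&(P[...,2]<.075); q=P[m]; t=q[q[:,2]>.05]
print(len(q),len(t),cv2.minEnclosingCircle((t[:,:2]*1000).astype(np.float32)) if len(t) else '',cv2.minEnclosingCircle((q[:,:2]*1000).astype(np.float32)),q[:,2].max())
k=cv2.minEnclosingCircle((t[:,:2]).astype(np.float32))[0]; st(); plan([k[0],k[1],.0965])
pot((.539,-.11)); pot((.539,-.11))
"
```

```text
{'time_s': 39.6667, 'qpos': [-0.629, 0.5552, 1.6191, 0.0, 0.9753, -0.8378], 'ee_pos': [0.5328, -0.3729, 0.2235], 'tool_rot': [-3.1363, -0.006, 1.7796], 'ft_force': [0.5786, 0.1821, 0.4763], 'finger_gap': 0.9982}
2153 1867 ((535.587890625, -373.93121337890625), 14.880355834960938) ((535.6900634765625, -374.0077819824219), 14.904764175415039) 0.05805928138706587
{'time_s': 39.7167, 'qpos': [-0.6285, 0.5526, 1.6166, 0.0, 0.9753, -0.8378], 'ee_pos': [0.5343, -0.3737, 0.2261], 'tool_rot': [-3.1397, -0.0022, 1.78], 'ft_force': [0.6358, -0.2831, 0.9123], 'finger_gap': 0.9999}
pos [ 0.5343 -0.3737  0.2261] yaw 1.78 -> turn [-0.002 -0.002  0.   ] shift [-0.08  0.15 12.96] calls 0.65 rows 3.2 q6 -0.82
pot [ 0.5393 -0.1107] n 514 509
pot [ 0.5393 -0.1107] n 508 506
```

Emit:
jog_arm --commands '[0,0,0,0,0.1,4,100,0,0,0,0,0.1,8,100,0,0,0,0,0.1,11.5,100,0,0,0,0,0.1,12.9,100,0,0,0,0,0.1,12.9,100]'

```text
time_s: 40.23
ee_pos: [0.5349, -0.3729, 0.0961]
tool_rot: [-3.139, -0.003, 1.78]
ft_force: [-0.3, 1.1, -0.3]
finger_gap: 1.002
```

Emit:
jog_arm --commands '[0,0,0,0,0,0,0,0,0,0,0,0,0,0,0,0,0,0,0,0,0,0,0,0,0,0,0,0,0,0,0,0,0,0,0]'

```text
time_s: 40.65
ee_pos: [0.5364, -0.3746, 0.1]
tool_rot: [3.14, 0.002, 1.78]
ft_force: [-2.1, 1.6, 10.7]
finger_gap: 0.335
```

Emit:
jog_arm --commands '[0,0,0,0,0,0,0,0,0,0,0,0,-2,0,0,0,0,0,0,-5,0,0,0,0,0,0,-9,0,0,0,0,0,0,-13,0]'

```text
time_s: 41.07
ee_pos: [0.5348, -0.3734, 0.2287]
tool_rot: [-3.14, -0.002, 1.78]
ft_force: [1.1, -0.8, -2.9]
finger_gap: 0.331
```

Emit:
jog_arm --commands '[0,0,0,0,0,-3,0,0,0,0,0,0,-5,0,0,0,0,0,0,-5,0,0,0,0,0,0,-5,0,0,0,0,0,0,-5,0]'

```text
time_s: 41.48
ee_pos: [0.5348, -0.3733, 0.2764]
tool_rot: [-3.14, -0.002, 1.78]
ft_force: [-0.6, 0.1, -3.4]
finger_gap: 0.329
```

```bash
python3 -c "
from h import *
b=pot((.539,-.11)); s=st(); plan([.5393,-.1108,.275]) 
"
```

```text
pot [ 0.5393 -0.1107] n 507 504
{'time_s': 41.5333, 'qpos': [-0.6277, 0.4942, 1.5856, -0.0, 1.0654, -0.8367], 'ee_pos': [0.5346, -0.3732, 0.2757], 'tool_rot': [-3.1391, -0.0027, 1.7798], 'ft_force': [-0.311, 0.2144, -2.9552], 'finger_gap': 0.3343}
pos [ 0.5346 -0.3732  0.2757] yaw 1.78 -> turn [-0.002 -0.003  0.   ] shift [25.57  5.9   0.13] calls 1.31 rows 6.6 q6 -0.41
```

Emit:
jog_arm --commands '[0,0,0,2,0.5,0,0,0,0,0,5,1.2,0,0,0,0,0,8,1.9,0,0,0,0,0,11,2.6,0,0,0,0,0,14,3.3,0,0]'

```text
time_s: 41.95
ee_pos: [0.5377, -0.2285, 0.2755]
tool_rot: [-3.138, -0.002, 1.779]
ft_force: [0.6, 0.3, -2.0]
finger_gap: 0.333
```

Emit:
jog_arm --commands '[0,0,0,3,0.7,0,0,0,0,0,6,1.4,0,0,0,0,0,9,2.1,0,0,0,0,0,11,2.6,0,0,0,0,0,11.5,2.7,0,0]'

```text
time_s: 42.37
ee_pos: [0.5403, -0.1089, 0.2758]
tool_rot: [-3.138, -0.003, 1.782]
ft_force: [1.0, -0.0, -2.9]
finger_gap: 0.331
```

Emit:
jog_arm --commands '[0,0,0,0,0,0,0,0,0,0,0,0,0,0]'

```text
time_s: 42.53
ee_pos: [0.5411, -0.1122, 0.2768]
tool_rot: [-3.14, -0.0, 1.781]
ft_force: [-0.8, -0.7, -2.8]
finger_gap: 0.332
```

```bash
python3 -c "
from h import *
s=st()
im,d,P=grab('wrist'); m=(np.hypot(P[...,0]-s['ee_pos'][0],P[...,1]-s['ee_pos'][1])<.115)&(P[...,2]>.17)&(P[...,2]<.21)
q=P[m]; A=np.c_[q[:,:2],np.ones(len(q))]; print('lid plane',np.linalg.lstsq(A,q[:,2],rcond=None)[0],cv2.minEnclosingCircle((q[:,:2]*1000).astype(np.float32)),np.median(q[:,2]))
# rim / pot wall seen under the lid, scene camera
im,d,P=grab('scene'); m=(np.hypot(P[...,0]-.54,P[...,1]+.111)<.12)&(P[...,2]>.02)&(P[...,2]<.12); q=P[m][:,:2]
from scipy.optimize import least_squares
f=least_squares(lambda c:np.hypot(*(q-c).T)-.094,[.54,-.111],loss='soft_l1',f_scale=.002); print('scene pot',f.x,len(q))
st(); plan([.5408,-.1115,.2065])
"
```

```text
{'time_s': 42.5333, 'qpos': [-0.2258, 0.3526, 1.8123, -0.0005, 0.9786, -0.4353], 'ee_pos': [0.5411, -0.1122, 0.2768], 'tool_rot': [-3.1398, -0.0004, 1.7806], 'ft_force': [-0.7641, -0.6526, -2.7973], 'finger_gap': 0.332}
lid plane [-0.00292248  0.0020815   0.19470438] ((541.9371948242188, -111.87442779541016), 100.32230377197266) 0.19291167970075848
scene pot [ 0.54334834 -0.11014369] 2964
{'time_s': 42.6333, 'qpos': [-0.2272, 0.3522, 1.8116, -0.0004, 0.9787, -0.4352], 'ee_pos': [0.5413, -0.113, 0.2773], 'tool_rot': [-3.1407, -0.0001, 1.7789], 'ft_force': [-0.395, -0.2956, -3.2336], 'finger_gap': 0.332}
pos [ 0.5413 -0.113   0.2773] yaw 1.779 -> turn [-0.001 -0.     0.   ] shift [ 0.16 -0.01  7.08] calls 0.35 rows 1.8 q6 -0.41
```

The lid hangs level and is centred over the pot within about 2 mm.

Emit:
jog_arm --commands '[0,0,0,0.1,0,2,0,0,0,0,0.1,0,4,0,0,0,0,0.1,0,5,0,0,0,0,0.1,0,6,0,0,0,0,0.1,0,6.5,0]'

```text
time_s: 43.05
ee_pos: [0.5408, -0.1117, 0.2116]
tool_rot: [-3.14, -0.001, 1.779]
ft_force: [-0.3, 0.9, -3.1]
finger_gap: 0.335
```

Emit:
jog_arm --commands '[0,0,0,0,0,0.2,0,0,0,0,0,0,0.4,0,0,0,0,0,0,0.4,0,0,0,0,0,0,0.4,0,0,0,0,0,0,0.4,0]'

```text
time_s: 43.47
ee_pos: [0.5416, -0.1111, 0.2096]
tool_rot: [3.14, 0.001, 1.78]
ft_force: [-0.8, 0.2, -2.7]
finger_gap: 0.332
```

Emit:
jog_arm --commands '[0,0,0,0,0,0.1,0,0,0,0,0,0,0.2,0,0,0,0,0,0,0.2,0,0,0,0,0,0,0.2,0,0,0,0,0,0,0.2,0]'

```text
time_s: 43.88
ee_pos: [0.5416, -0.1111, 0.2078]
tool_rot: [3.14, 0.0, 1.78]
ft_force: [-1.7, 1.4, 5.2]
finger_gap: 0.332
```

Emit:
jog_arm --commands '[0,0,0,0,0,0,40,0,0,0,0,0,0,70,0,0,0,0,0,0,100,0,0,0,0,0,0,100,0,0,0,0,0,0,100]'

```text
time_s: 44.3
ee_pos: [0.5412, -0.111, 0.2068]
tool_rot: [-3.142, -0.0, 1.78]
ft_force: [-0.2, 0.6, 0.7]
finger_gap: 0.941
```

Emit:
jog_arm --commands '[0,0,0,0,0,-2,100,0,0,0,0,0,-5,100,0,0,0,0,0,-9,100,0,0,0,0,0,-12,100,0,0,0,0,0,-12,100]'

```text
time_s: 44.72
ee_pos: [0.544, -0.1116, 0.3334]
tool_rot: [3.132, 0.005, 1.78]
ft_force: [0.6, 0.0, 0.8]
finger_gap: 0.997
```

Emit:
jog_arm --commands '[0,0,0,0,0,0,100,0,0,0,0,0,0,100]'

```text
time_s: 44.88
ee_pos: [0.5407, -0.1109, 0.3264]
tool_rot: [-3.141, -0.0, 1.78]
ft_force: [-0.1, -0.3, -0.3]
finger_gap: 1.003
```

```bash
python3 -c "
from h import *
s=st()
im,d,P=grab('wrist','w16.png'); c=(.541,-.1115); m=(np.hypot(P[...,0]-c[0],P[...,1]-c[1])<.115)&(P[...,2]>.112)&(P[...,2]<.135)
q=P[m]; A=np.c_[q[:,:2],np.ones(len(q))]; print('lid plane',np.linalg.lstsq(A,q[:,2],rcond=None)[0].round(4),cv2.minEnclosingCircle((q[:,:2]*1000).astype(np.float32)),np.median(q[:,2]))
from scipy.optimize import least_squares
im,d,P=grab('scene','s3.png'); m=(np.hypot(P[...,0]-.54,P[...,1]+.111)<.12)&(P[...,2]>.02)&(P[...,2]<.11); q=P[m][:,:2]
f=least_squares(lambda c:np.hypot(*(q-c).T)-.094,[.54,-.111],loss='soft_l1',f_scale=.002); print('scene pot',f.x)
m=(np.hypot(P[...,0]-.54,P[...,1]+.111)<.12)&(P[...,2]>.118)&(P[...,2]<.13); print('scene lid',cv2.minEnclosingCircle((P[m][:,:2]*1000).astype(np.float32)),np.median(P[m][:,2]))
"
```

```text
{'time_s': 44.8833, 'qpos': [-0.2239, 0.2902, 1.7722, 0.0, 1.0799, -0.4329], 'ee_pos': [0.5407, -0.1109, 0.3264], 'tool_rot': [-3.141, -0.0003, 1.7798], 'ft_force': [-0.1345, -0.2613, -0.3308], 'finger_gap': 1.0031}
lid plane [0.0004 0.0011 0.1238] ((542.492919921875, -110.39976501464844), 99.93498992919922) 0.12391817408583367
scene pot [ 0.54197824 -0.1108509 ]
scene lid ((546.0032348632812, -111.59686279296875), 103.26232147216797) 0.12198698509422667
```

View pics/s3.png

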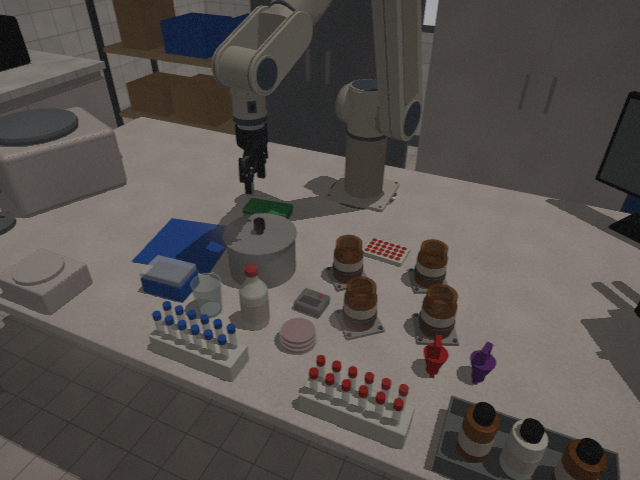

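The lid sits flat on the pot (knob at 259,226), all four jars are open, and the bystanders and look-alikes are where they were. The gripper is clear, so I'll hand in.

```bash
python3 -c "
from h import *
print(manip.sign_off())"
```

```text
the job is handed in; nothing more can be done
None
```

I laid the lid on the blue mat and twisted and drew the stoppers from all four amber jars into the pot. Then I put the lid back on and handed the job in at about 45 s; the sign-off gave no verdict.

- **Lid:** in the last wrist view it lies flat, with its top at 0.124 m and a slope of about 0.001. The wrist and scene cameras agree within about 2 mm that it is centred on the pot. The scene camera's own fit of the lid was about 4 mm off in x. I trust it less because its fitted radius was 3 mm too large.
- **Pot and stoppers:** the pot was knocked about 2 cm partway through, and one stopper fell over inside it. I measured the pot again and placed the rest around it. Before closing, three stoppers were standing, the tallest at 0.104 m, and one was lying down, all below the lid's underside.
- **Bystanders and look-alikes:** they look unmoved in the final picture, but I did not measure them. I saw no slackening of the grip, and the gripper was clear of everything when I handed in.

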